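# Reload the desk label printer: cartridge into carrier, carrier into printer

### The job

Reload the label printer: set the fresh cartridge (the one with the blue grip fin) fully down into the empty carrier, then lift the loaded carrier (its two green ears are the grip) and seat it fully home in the bay of the printer, setting both down rather than dropping them. Then close the printer's hood all the way and press the green start button beside it. Leave the spent cartridge (orange fin) and the other things on the desk where they are.

Things in the scene. Friction and masses are not known exactly. Their poses are not given: they have to be found in the camera images.
- fresh: Fresh cartridge, loose, about 0.3 kg: black block 46 (its x) x 134 (its y) x 39 high on a 40 x 128 foot (lowest 6), grey end bands. BLUE upright grip fin centred on top, 14 thick (x) x 70 long (y), from 39 to 73 above the underside; pinch it across its thickness, fingertips 8 or more above the block to clear the carrier's ears. Origin: centre of underside, z up.
- spent: The spent cartridge: the same shape as the fresh one, but with an ORANGE fin. It is not to be used. Origin and axes as the fresh one.
- carrier: Cartridge carrier, loose, about 0.2 kg, on the desk: open grey tray, outside 60 (its x) x 150 (its y), inside 52 x 142, walls 4 thick, rim 31 above its underside; foot (lowest 5) narrowed to 50 x 140. Origin: centre of underside, z up.
- printer: The label printer, fixed to the desk: a white and grey body 220 (its x) x 250 (its y) x 80 high. Origin: centre of its underside; x points to its back (where the hood is hinged), y to its left, z up.
- bay (a point): Centre of the floor of the printer's bay, a pit open at the top, 65 (printer's x) x 155 (printer's y), floor 55 above the desk, 25 below the flat deck at 80. Axes as the printer's. The carrier's origin belongs here, its y along the printer's y, either way round, 2.5 play all round; its ears then stand 27 above the deck.
- hood (a joint): Opening angle of the white hood, rad: 0 closed on the deck, 1.9 fully back; starts between 1.6 and 1.85. A stiff friction hinge holds it where it is left; 2 to 4 N at the tab move it. Hollow cover, 165 from hinge to front x 190 wide x 62 high.
- hood_hinge (a point): Point on the hood's hinge axis, at the middle of its width, 80 above the desk. The axis is the printer's y; the hood's front edge swings up and backwards as it opens.
- hood_tab (a point): Middle of the outer face of the hood's green tab (upper face when closed, rear face when open). Tab: 60 wide x 30 long x 8 thick, sticking out from the low edge of the hood's front wall. Closed, this point is 180 in front of the hinge axis and 12 above it; open, the tab points up above the hood's top edge and can be hooked from behind.
- start (a joint): Travel of the green start button in m: 0 released, 0.006 fully pressed (5 N); it springs back. A press to 0.004 or more counts.
- start_top (a point): Centre of the top face of the green round start button (radius 14), on the deck of the printer to the right of the hood; it is pressed straight down.
- mug: White mug, radius 40, 95 high; a bystander. Origin: centre of its underside.
- stapler: Red stapler, 40 x 150 x 39 high; a bystander. Origin: centre of its underside.
- notes: Block of sticky notes, 75 x 75 x 32 high; a bystander. Origin: centre of its underside.
- seat (a point): Centre of the carrier's inner floor, 6 above its underside. The cartridge's origin belongs here, its y along the carrier's y, either way round, with 3 play each side in x and 4 in y; its fin then reaches 79 above the carrier's underside.
- ears (a point): Point midway between the tops of the carrier's two green ears, 52 above its underside. One ear stands on the middle of each long wall, 50 long (carrier's y), 4 thick, 21 high above the rim; outer faces 60 apart. Pinch both from outside, across the carrier's x.
Things that resemble listed ones, but are neither listed nor needed, are in the scene too. Leave any yellow look-alike of the fresh alone.

How it is judged (in metres and radians):
On the way, in this order (a step that is already met when the one before it is completed fails the run):
1. the fresh cartridge sits fully down in the carrier (z of fresh in the frame of carrier between 0 and 0.01 m and horizontal distance between fresh and carrier below 0.006 m and angle between the y axis of fresh and the y axis of carrier, either way round below 0.12 rad and angle between the z axis of fresh and the z axis of carrier, either way round below 0.06 rad), for 0.2 s.
2. the carrier is lifted with the cartridge in it (all of step 1 and height (world z) of carrier above 0.06 m), for 0.2 s.
3. the loaded carrier is fully home in the printer's bay (all of step 1 and z of carrier in the frame of bay below 0.004 m and horizontal distance between carrier and bay below 0.006 m and angle between the y axis of carrier and the y axis of bay, either way round below 0.1 rad and angle between carrier's own z axis and vertical below 0.05 rad), for 0.2 s.
4. the hood is closed over it (all of step 3 and value of joint hood below 0.05 rad), for 0.2 s.
5. the start button is pressed (value of joint start above 0.004 m and value of joint hood below 0.05 rad), for 0.02 s.
At the end, for the whole second after the job is handed in: Fresh cartridge in the carrier (origin under 10 mm above the carrier's, within 6 mm and 0.12 rad); carrier home in the bay (under 4 mm above its floor, within 6 mm and 0.1 rad, tilt under 0.05 rad); hood closed within 0.05 rad, button released, all at rest (all of step 4 and value of joint start below 0.002 m and linear speed of each of carrier, fresh below 0.02 m/s); the robot touches nothing.
It fails at once if the start button is pressed while the hood is open (value of joint start above 0.004 m and value of joint hood above 0.15 rad).
It fails at once if the cartridge is let go high in the air (more than 85 mm above the desk, that is 24 mm above its final place) (height (world z) of fresh above 0.085 m and contact force between the fingers and fresh below 0.05 N and contact force between the fingers and carrier below 0.05 N).
It fails at once if the spent cartridge is moved more than 30 mm (distance of spent from where it was at the start of the episode above 0.03 m).
It fails at once if the mug, stapler or notes are moved more than 30 mm (distance of any of mug, stapler, notes from where it was at the start of the episode above 0.03 m).
It also fails if it takes over 72 s, if anything falls off the work surface, if the arm or the gripper's body presses on something with over 40 N, if the wrist force passes 120 N, or if a joint passes its speed limit or range.

### The arm

A 6-joint arm with a two-finger parallel gripper is mounted at the origin on the work surface. World frame = base frame: x ahead of the robot, y to its left, z up, the work surface at z = 0. Lengths are in mm, angles in rad, forces in N, time in s.
With the tool pointing down it reaches from about 350 to 775 mm from the base axis. Payload 7.3 kg.
Tool frame: the origin (TCP) lies at the very end of the fingers, on their centre line; the grasp point (between the pads) lies 19 mm behind it; z points along the fingers, y is the line along which they close (so a half turn about z gives the same grasp; the last joint's range is limited). The gripper opens to 92 mm and grips with 3 to 60 N. Pads are 19 mm wide; open, the fingers measure 130 mm over their backs; the gripper's body (75 mm by 190 mm) begins 47 mm behind the grasp point.
Start: joints at [-1.427, 0.342, 1.524, -0, 1.275, -0.146], TCP at [150.047, -503.121, 226.741] pointing down, gripper open.
Joint ranges: [-2.53, 2.53], [-0.77, 2.02], [0.04, 2.7], [-1, 4.14], [0.28, 2.66], [-3.11, 3.11]. Speed limits (rad/s): [2.57, 2.57, 3.14, 3.14, 3.14, 3.14].

### API

Orientations are given as [roll, pitch, yaw] about the fixed x, y, z axes, in that order (R = Rz(yaw) Ry(pitch) Rx(roll)).
In Python, from plant import get_obs, vision, workorder gives the robot as it stands.
- The arm moves only by the shell command python3 -m pendant 'ROWS' [OPENING]. ROWS is a JSON object of lists of equal length, an entry for each row: "dp": the shift along the tool's x, y, z in m, a list of three; "rotation": the turn, a rotation vector about the tool's x, y, z in rad, a list of three. A call has 1 to 8 rows; each row is the pose to reach, as a shift and turn from the pose commanded when the call began, along the tool's axes at that moment; what a row does not reach only later rows make up. A row lasts 1/8 s, in which the tool goes at most 62.5 mm and 10.7 degrees, less where a joint would pass 70% of its speed; a pose out of reach is approached as far as the arm can. A call with a gripper value outside its range is refused whole. OPENING is the finger opening in m, from 0 to 0.0918, set as the call begins (- or left out, the last holds). The fingers move at their own pace and stop on an object; the grip force is fixed at half the most. Time passes only in rows, so rows that repeat a pose let the fingers close. It gives the time, the measured TCP pose, the force, the opening and the grip force at its end, in the units of the state.
- get_obs(): the state, without advancing time (a new reading comes with each control period).
- vision.capture(name): name is "scene" or "top"; returns a dict with "pixels" (384x512x3 uint8, red, green, blue), "vfov" (degrees; the focal length in pixels is half the picture's height over the tangent of half this angle, whatever the lens; pixels are square), "cx", "cy" (the principal point, pixels), "dist" ([k1, k2, p1, p2, k3] as OpenCV has them; the pictures are not rectified), "pose" (4x4, takes a point from camera to world coordinates). Camera axes: x right, y up, looking along -z (the intrinsics and any distortion apply to the point x, -y, -z); pixel columns grow to the right and rows downward; lengths in mm; the calibration is good to about 2 mm. A picture is of the moment at which its call begins. There is no depth.
- workorder.close_job(): hands the job in; it is judged then, once.
The state is a dict: "time": time; "joint_positions": joint angles; "dq": joint speeds; "tau": joint torques, N m; "tool_pos": TCP position; "tcp_rot": TCP orientation; "contact_force": force on the tool from outside, world axes, zero at the start; "moment": the same for the moment, N m; "grip_width": finger opening in mm; "finger_force": force on a finger pad.
Only numpy, scipy, OpenCV 4.12 (cv2) and the standard library are available. Lean on these libraries where they do the work, as an engineer would, in place of code of your own. Each camera call takes 0.05 s, during which the arm holds its last target. There are 200 camera calls.

## Working session

There is one attempt and no reset: what is moved stays moved. The work goes in short steps, Python scripts to look and compute and a shell command to move; the robot and the scene stay as the last step left them, time stands still between calls to the robot, and variables do not carry over. Pictures are saved under pics/ and viewed, at most 10 in all, crops included, and the job is handed in when it is done.

```bash
mkdir -p pics; ls; python3 - <<'E'
from plant import get_obs, vision
import cv2
print(get_obs())
for n in("scene","top"):
    c=vision.capture(n); cv2.imwrite(f"pics/{n}0.png",c["pixels"][:,:,::-1])
    print({k:v for k,v in c.items() if k!="pixels"})
E
```

```text
pics
{'time': 0.0, 'joint_positions': array([-1.42698399e+00,  3.42727063e-01,  1.52499142e+00, -1.11991637e-05,
        1.27537036e+00, -1.45978240e-01]), 'dq': array([ 9.20169029e-04,  6.19602812e-05, -1.12049560e-03, -1.15007013e-04,
       -6.54910267e-04, -1.72715068e-03]), 'tau': array([-2.33588280e-04, -4.31241846e+01, -2.44215792e+01,  7.16972211e-02,
        5.60295198e-02, -1.17607719e-04]), 'tool_pos': array([ 149.99245452, -502.71354709,  226.05162977]), 'tcp_rot': array([-3.14011082e+00, -2.07040488e-04,  2.89793693e-01]), 'contact_force': array([-0.30939314, -0.88402513, -0.51620524]), 'moment': array([0.03833724, 0.03424043, 0.01852366]), 'finger_force': 0.0, 'grip_width': 91.96952812609148}
{'vfov': 44.51342637228426, 'cx': 263.3134779533122, 'cy': 191.31201550593062, 'dist': array([-0.11418447,  0.        ,  0.        ,  0.        ,  0.        ]), 'pose': array([[-7.68229150e-01, -4.55922656e-01,  4.49397936e-01,
         1.16403858e+03],
       [ 6.39989643e-01, -5.30072964e-01,  5.56269638e-01,
         7.79669186e+02],
       [-1.54022347e-02,  7.14952576e-01,  6.99003280e-01,
         1.07377325e+03],
       [ 0.00000000e+00,  0.00000000e+00,  0.00000000e+00,
         1.00000000e+00]])}
{'vfov': 57.18056104473447, 'cx': 251.08219596956553, 'cy': 190.28935666073437, 'dist': array([-0.10583484,  0.        ,  0.        ,  0.        ,  0.        ]), 'pose': array([[-1.22426359e-02,  9.90616018e-01, -1.36125029e-01,
         3.90759119e+02],
       [-9.99608861e-01, -1.55481255e-02, -2.32460905e-02,
        -1.33006660e+01],
       [-2.51444386e-02,  1.35787192e-01,  9.90418899e-01,
         1.01964329e+03],
       [ 0.00000000e+00,  0.00000000e+00,  0.00000000e+00,
         1.00000000e+00]])}
```

View pics/scene0.png

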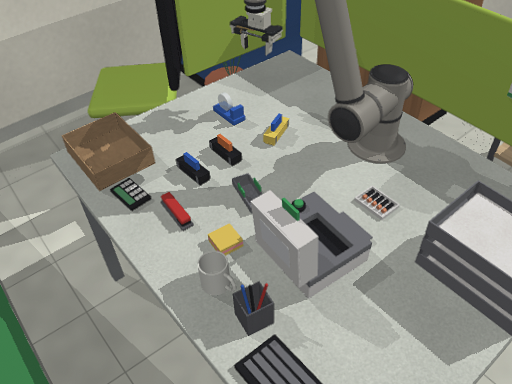

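View pics/top0.png

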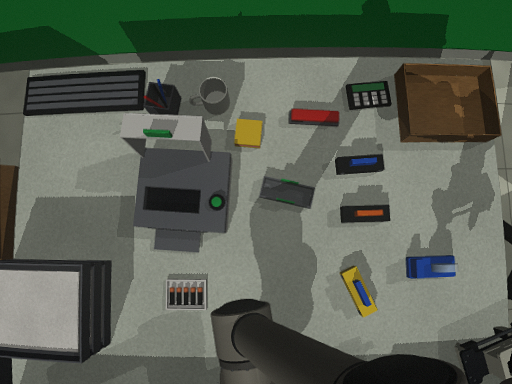

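The top view shows the fresh cartridge at about (360,164), spent at (365,213), carrier at (287,192), printer at (183,190) with its button at (217,202), and the hood tab at (157,132). I'll enlarge these for corner picking.

```bash
python3 - <<'E'
import cv2,numpy as np
t=cv2.imread("pics/top0.png"); s=cv2.imread("pics/scene0.png")
def crop(im,x,y,w,h,k,name):
    c=cv2.resize(im[y:y+h,x:x+w],None,fx=k,fy=k,interpolation=cv2.INTER_CUBIC)
    c=np.clip(255*(c/255.)**0.6,0,255).astype(np.uint8)
    for i in range(0,w,10):
        cv2.line(c,(i*k,0),(i*k,8 if i%50 else 16),(0,0,255),1); 
        if i%20==0: cv2.putText(c,str(x+i),(i*k,26),0,.4,(0,0,255),1)
    for j in range(0,h,10):
        cv2.line(c,(0,j*k),(8,j*k),(0,0,255),1)
        if j%20==0: cv2.putText(c,str(y+j),(10,j*k+4),0,.4,(0,0,255),1)
    cv2.imwrite(name,c)
crop(t,250,140,150,90,5,"pics/c1.png")
crop(t,120,105,130,145,4,"pics/c2.png")
crop(s,165,125,160,75,5,"pics/c3a.png")
crop(s,165,125,210,150,3,"pics/c3.png")
E
```

```text
(no output)
```

View pics/c1.png

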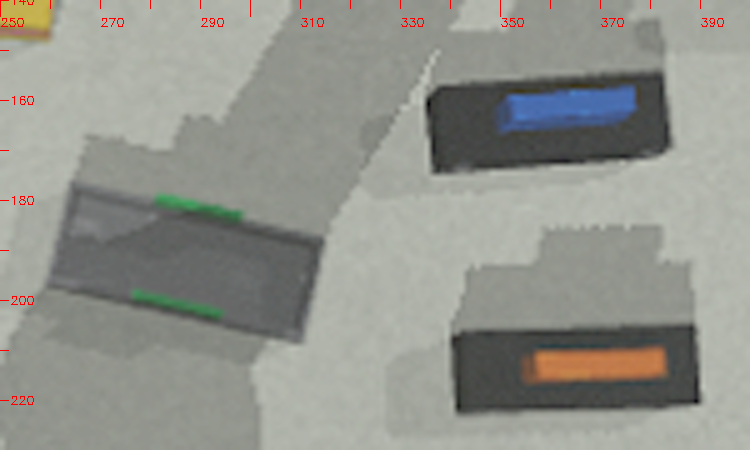

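View pics/c2.png

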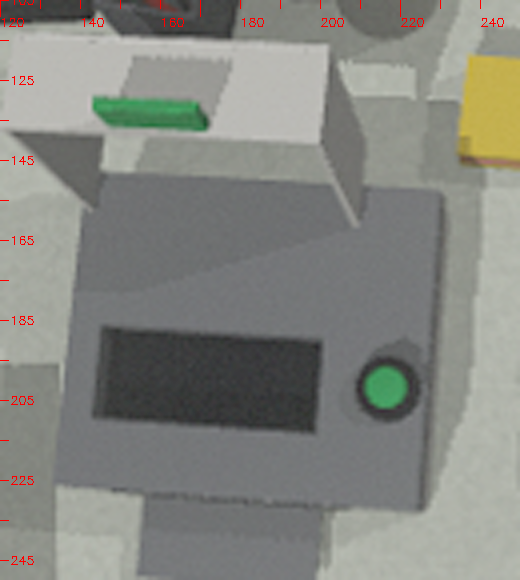

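View pics/c3.png

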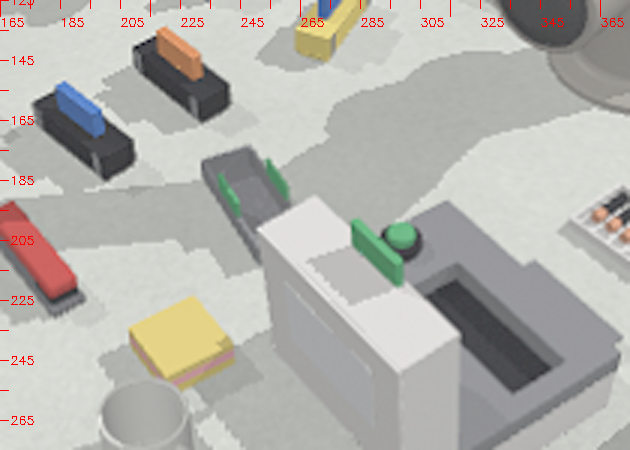

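```bash
cat > h.py <<'E'
import cv2,numpy as np
from scipy.optimize import minimize,least_squares
from plant import get_obs,vision
def cap(n,save=None):
    c=vision.capture(n)
    if save: cv2.imwrite(save,c["pixels"][:,:,::-1])
    return c
def proj(c,P):
    P=np.atleast_2d(np.asarray(P,float)); T=c["pose"]
    q=(P-T[:3,3])@T[:3,:3]*[1,-1,-1]
    f=192/np.tan(np.radians(c["vfov"])/2)
    K=np.array([[f,0,c["cx"]],[0,f,c["cy"]],[0,0,1]])
    return cv2.projectPoints(q,np.zeros(3),np.zeros(3),K,c["dist"])[0][:,0]
def Rz(a): return np.array([[np.cos(a),-np.sin(a),0],[np.sin(a),np.cos(a),0],[0,0,1]])
def place(p,P,z=0): return np.asarray(P,float)@Rz(p[2]).T+[p[0],p[1],z]
def box(x0,x1,y0,y1,z0,z1): return np.array([[x,y,z] for x in(x0,x1) for y in(y0,y1) for z in(z0,z1)],float)
FIN=box(-7,7,-35,35,39,73); BLK=box(-23,23,-67,67,6,39)
EARS=[box(s*28-2,s*28+2,-25,25,31,52) for s in(-1,1)]
def hsvmask(c,h0,h1,smin,vmin=40,roi=None):
    h=cv2.cvtColor(c["pixels"],cv2.COLOR_RGB2HSV)
    m=((h[...,0]>=h0)&(h[...,0]<=h1)&(h[...,1]>=smin)&(h[...,2]>=vmin)).astype(np.uint8)
    if roi is not None:
        k=np.zeros_like(m); x,y,w,hh=roi; k[y:y+hh,x:x+w]=1; m*=k
    return m
def sil(c,parts,S=8):
    m=np.zeros((384*S//2,512*S//2),np.uint8) ; S=S//2
    for P in parts:
        hull=cv2.convexHull(((proj(c,P)+.5)*S*16).astype(np.float32)).astype(np.int32)
        cv2.fillPoly(m,[hull],1,shift=4)
    return cv2.resize(m.astype(np.float32),(512,384),interpolation=cv2.INTER_AREA)
def fit(cams,masks,parts,p0,z=0,sc=(6,6,.1)):
    def cost(u):
        p=np.array(p0)+u*np.array(sc)
        return sum(np.abs(sil(c,[place(p,P,z) for P in parts])-m).sum() for c,m in zip(cams,masks))
    r=min((minimize(cost,np.zeros(3),method="Nelder-Mead",options=dict(initial_simplex=np.vstack([np.zeros(3),s*np.eye(3)]),xatol=.01,fatol=.2)) for s in(1,-1)),key=lambda r:r.fun)
    return np.array(p0)+r.x*np.array(sc),r.fun,[int(m.sum()) for m in masks]
def backproj(c,uv,z):
    return least_squares(lambda q:(proj(c,[q[0],q[1],z])-uv).ravel(),[450,0]).x
E
python3 - <<'E'
from h import *
S=cap("scene");T=cap("top")
# corner-based starts
fr0=list(backproj(T,[360,166],39))+[np.pi]; 
for n,h,roiS,roiT in(("fresh",(100,125),(180,148,25,25),(345,152,35,18)),):
    mS=hsvmask(S,*h,90,roi=roiS);mT=hsvmask(T,*h,90,roi=roiT)
    for yaw in (0.05,):
        p0=[fr0[0],fr0[1],yaw]
        print(n,fit([S,T],[mS,mT],[FIN],p0)); print("T",fit([T],[mT],[FIN],p0)); print("S",fit([S],[mS],[FIN],p0))
def dark(c,roi):
    x,y,w,h=roi; m=np.zeros((384,512),np.uint8); v=c["pixels"].max(2); m[y:y+h,x:x+w]=(v[y:y+h,x:x+w]<75); return m
for nm,c,fr,br in(("T",T,(345,152,35,18),(330,150,60,28)),("S",S,(180,148,25,25),(170,148,45,40))):
    m=dark(c,br)|hsvmask(c,100,125,90,roi=fr); print("blk",nm,fit([c],[m],[BLK,FIN],[fr0[0],fr0[1],.05]))
cc=np.array([[265,176.6],[314.6,187.6],[310.4,208.4],[260,197.8]])
q=np.array([backproj(T,u,31) for u in cc]);print("carrier rim",q.round(1).tolist(),q.mean(0), np.linalg.norm(q-np.roll(q,-1,0),axis=1))
d=q[0]+q[3]-q[1]-q[2]; yaw=np.arctan2(-d[0],d[1])
c0=[*q.mean(0),yaw];print(c0)
mT=hsvmask(T,45,85,70,roi=(270,170,35,40)); mS=hsvmask(S,45,85,70,roi=(230,170,35,28))
for cams,ms in(([S,T],[mS,mT]),([T],[mT]),([S],[mS])): print("ears",fit(cams,ms,EARS,c0))
b=np.array([backproj(T,u,80) for u in [[145.25,186.5],[200.5,190.25],[198.75,213.25],[143.25,209.25]]])
print("bay",b.round(1).tolist(),b.mean(0),np.linalg.norm(b-np.roll(b,-1,0),axis=1))
print("bayS",[backproj(S,u,80).round(1) for u in [[316.7,212.3],[352.7,244.3]]])
k=np.array([backproj(T,u,80) for u in [[230.75,153.75],[225.25,232.75],[133.75,226]]]);print("deck",k.round(1).tolist(),np.linalg.norm(np.diff(k,axis=0),axis=1))
print("button",backproj(T,[216.5,201.75],86),backproj(S,[402/3+165,234/3+125],86))
E
```

```text
fresh (array([ 6.00152791e+02, -3.03036710e+02,  7.44969280e-02]), np.float64(36.0625), [171, 204])
T (array([ 6.00371172e+02, -3.03448508e+02,  6.15924336e-02]), np.float64(15.875), [204])
S (array([ 6.00105659e+02, -3.00124524e+02,  5.00772416e-02]), np.float64(14.3125), [171])
blk T (array([ 6.00479767e+02, -3.02205424e+02,  6.22740787e-02]), np.float64(36.9375), [857])
blk S (array([ 5.99500202e+02, -2.99241466e+02,  1.34600416e-02]), np.float64(51.0625), [588])
carrier rim [[565.3, -30.2], [531.5, -170.2], [472.6, -156.2], [504.8, -15.0]] [518.58438661 -92.91282203] [144.01707402  60.49337032 144.83992819  62.38498194]
[np.float64(518.584386613696), np.float64(-92.9128220279403), np.float64(-0.2306726575483306)]
ears (array([ 5.22540896e+02, -8.95809025e+01, -2.51879957e-01]), np.float64(50.875), [94, 93])
ears (array([ 5.22701592e+02, -9.07136638e+01, -2.46327376e-01]), np.float64(22.25), [93])
ears (array([ 5.21833915e+02, -8.90386907e+01, -2.72360801e-01]), np.float64(20.8125), [94])
bay [[535.0, 299.2], [522.2, 145.8], [459.9, 150.1], [472.4, 303.0]] [497.34871119 224.53292581] [153.90000849  62.46235936 153.39508463  62.66684628]
bayS [array([463.5, 156.4]), array([472.7, 305.8])]
deck [[621.8, 63.2], [407.0, 78.9], [427.1, 328.5]] [215.39138167 250.39193065]
button [489.60697281 101.46836043] [480.97579406  99.59543993]
```

```bash
cat > plan.py <<'E'
# usage: plan.py x y z a(closing-axis angle)  -> rows from the measured pose (mean of readings is not available w/o time)
import sys,numpy as np
from plant import get_obs
from scipy.spatial.transform import Rotation as R
x,y,z,a=map(float,sys.argv[1:5]); o=get_obs()
rpy=o["tcp_rot"]; M=R.from_euler("xyz",rpy)
if abs(abs(rpy[0])-np.pi)<.02 and abs(rpy[1])<.02: M=R.from_euler("xyz",[np.pi,0,rpy[2]])
G=R.from_euler("xyz",[np.pi,float(sys.argv[5]) if len(sys.argv)>5 else 0,a+np.pi/2])
print("dp m",M.inv().apply(np.array([x,y,z])-o["tool_pos"]).round(1)/1e3,"rot",(M.inv()*G).as_rotvec().round(3),"| pos",o["tool_pos"].round(1),rpy.round(4),"t",round(o["time"],2))
E
python3 plan.py 600.2 -302 200 0.062
```

```text
dp m [ 0.4888 -0.0638  0.0263] rot [-0.     0.    -1.343] | pos [ 150.  -502.9  226.3] [-3.1407e+00 -1.0000e-04  2.8990e-01] t 0.2
```

```bash
python3 -m pendant '{"dp":[[0.06,-0.008,0.003],[0.12,-0.016,0.006],[0.18,-0.024,0.01],[0.24,-0.032,0.013],[0.3,-0.04,0.016],[0.36,-0.048,0.02],[0.42,-0.056,0.023],[0.4888,-0.0638,0.0263]],"rotation":[[0,0,-0.165],[0,0,-0.33],[0,0,-0.5],[0,0,-0.67],[0,0,-0.84],[0,0,-1.0],[0,0,-1.17],[0,0,-1.343]]}' 0.0918; python3 plan.py 600.2 -302 200 0.062;python3 plan.py 600.2 -302 51 0.062
```

```text
time: 1.2
tool_pos: [595.6, -303.9, 200.5]
tcp_rot: [-3.141, 0.0, 1.638]
contact_force: [0.9, -0.9, -0.9]
grip_width: 91.6
finger_force: 0.0
dp m [0.0016 0.0048 0.0005] rot [ 0.    -0.     0.006] | pos [ 595.6 -303.9  200.5] [-3.1413e+00  1.0000e-04  1.6384e+00] t 1.2
dp m [0.0016 0.0048 0.1495] rot [ 0.    -0.     0.006] | pos [ 595.6 -303.9  200.5] [-3.1413e+00  1.0000e-04  1.6384e+00] t 1.2
```

```bash
python3 -m pendant '{"dp":[[0,0,0],[0,0,0]],"rotation":[[0,0,0],[0,0,0]]}'; python3 plan.py 600.2 -302 51 0.062
```

```text
time: 1.45
tool_pos: [593.6, -304.8, 200.1]
tcp_rot: [-3.14, -0.0, 1.633]
contact_force: [0.1, -0.5, -0.8]
grip_width: 91.8
finger_force: 0.0
dp m [0.0024 0.0067 0.1491] rot [ 0.  0. -0.] | pos [ 593.6 -304.8  200.1] [-3.1402e+00 -4.0000e-04  1.6327e+00] t 1.45
```

```bash
python3 -m pendant '{"dp":[[0.0024,0.0067,0.03],[0.0024,0.0067,0.06],[0.0024,0.0067,0.09],[0.0024,0.0067,0.115],[0.0024,0.0067,0.135],[0.0024,0.0067,0.145],[0.0024,0.0067,0.1491],[0.0024,0.0067,0.1491]],"rotation":[[0,0,0],[0,0,0],[0,0,0],[0,0,0],[0,0,0],[0,0,0],[0,0,0],[0,0,0]]}'; python3 plan.py 600.2 -302 51 0.062
python3 -m pendant '{"dp":[[0,0,0],[0,0,0],[0,0,0],[0,0,0],[0,0,0],[0,0,0]],"rotation":[[0,0,0],[0,0,0],[0,0,0],[0,0,0],[0,0,0],[0,0,0]]}' 0.0; python3 plan.py 600.2 -302 51 0.062
```

```text
time: 2.45
tool_pos: [600.5, -302.7, 52.3]
tcp_rot: [3.141, 0.001, 1.632]
contact_force: [-0.7, 0.7, 0.6]
grip_width: 91.9
finger_force: 0.0
dp m [ 0.0007 -0.0002  0.0013] rot [ 0.     0.    -0.001] | pos [ 600.5 -302.7   52.3] [3.1410e+00 6.0000e-04 1.6322e+00] t 2.45
time: 3.2
tool_pos: [600.5, -302.2, 51.6]
tcp_rot: [3.142, 0.0, 1.633]
contact_force: [-0.7, -0.3, -0.7]
grip_width: 36.5
finger_force: 0.0
dp m [ 0.0002 -0.0003  0.0006] rot [ 0. -0.  0.] | pos [ 600.5 -302.2   51.6] [3.1416e+00 1.0000e-04 1.6328e+00] t 3.2
```

```bash
python3 -m pendant '{"dp":[[0,0,0],[0,0,0],[0,0,0],[0,0,0]],"rotation":[[0,0,0],[0,0,0],[0,0,0],[0,0,0]]}' 0.0
python3 -m pendant '{"dp":[[0,0,-0.01],[0,0,-0.03],[0,0,-0.05],[0,0,-0.07],[0,0,-0.075],[0,0,-0.075]],"rotation":[[0,0,0],[0,0,0],[0,0,0],[0,0,0],[0,0,0],[0,0,0]]}'; python3 plan.py 522.5 -90.5 126 -0.25
```

```text
time: 3.7
tool_pos: [600.3, -302.1, 51.4]
tcp_rot: [-3.141, -0.0, 1.633]
contact_force: [-0.5, -0.5, -0.8]
grip_width: 13.9
finger_force: 30.0
time: 4.45
tool_pos: [600.5, -302.1, 126.7]
tcp_rot: [3.141, 0.0, 1.633]
contact_force: [-0.0, -0.1, -2.4]
grip_width: 14.1
finger_force: 30.0
dp m [ 0.216  -0.0647  0.0007] rot [ 0.    -0.     0.312] | pos [ 600.5 -302.1  126.7] [3.1415e+00 2.0000e-04 1.6329e+00] t 4.45
```

```bash
python3 -m pendant '{"dp":[[0.025,-0.008,0],[0.055,-0.016,0],[0.085,-0.025,0],[0.115,-0.034,0],[0.145,-0.043,0],[0.175,-0.052,0],[0.2,-0.06,0],[0.216,-0.0647,0]],"rotation":[[0,0,0.04],[0,0,0.08],[0,0,0.12],[0,0,0.16],[0,0,0.2],[0,0,0.25],[0,0,0.29],[0,0,0.312]]}'; python3 -m pendant '{"dp":[[0,0,0],[0,0,0]],"rotation":[[0,0,0],[0,0,0]]}'
python3 - <<'E'
from h import *
S=cap("scene","pics/s1.png");T=cap("top","pics/t1.png")
a=S["pixels"][110:230,190:310];b=T["pixels"][140:260,230:350]
im=np.hstack([cv2.resize(i,(400,400),interpolation=cv2.INTER_CUBIC) for i in(a,b)]); cv2.imwrite("pics/c4.png",(255*(im[:,:,::-1]/255)**.6).astype(np.uint8))
E
```

```text
time: 5.45
tool_pos: [521.4, -89.2, 125.8]
tcp_rot: [-3.14, -0.0, 1.321]
contact_force: [-0.2, -0.2, -3.0]
grip_width: 13.9
finger_force: 30.0
time: 5.7
tool_pos: [522.8, -91.1, 126.3]
tcp_rot: [-3.142, 0.0, 1.321]
contact_force: [0.0, 0.1, -2.8]
grip_width: 13.9
finger_force: 30.0
```

View pics/c4.png

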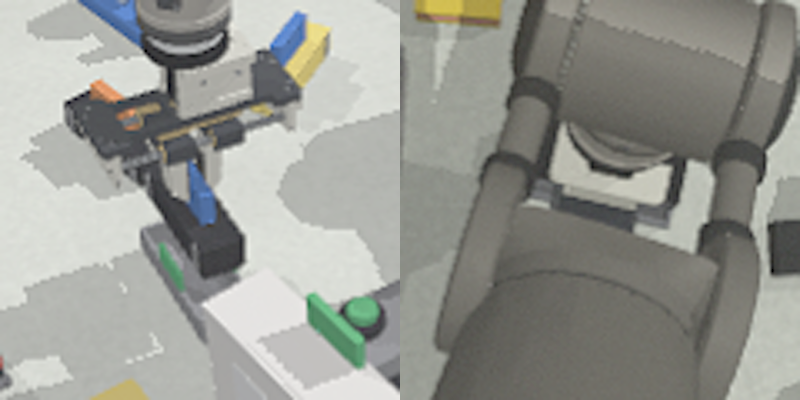

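```bash
python3 - <<'E'
from h import *
S=cap("scene"); o=get_obs(); p=o["tool_pos"]; z=p[2]-51.5
m=np.zeros((384,512),np.uint8); v=S["pixels"].max(2)
x,y,w,h=246,172,20,24
m[y:y+h,x:x+w]=v[y:y+h,x:x+w]<80
a=o["tcp_rot"][2]-np.pi/2
print(p,a,m.sum())
best=[]
for d in np.arange(-6,6.1,.5):
    for e in np.arange(-4,4.1,1):
        q=p[:2]+d*np.array([-np.sin(a),np.cos(a)])+e*np.array([np.cos(a),np.sin(a)])
        s=sil(S,[place([*q,a],BLK,z)]); best.append((np.abs(s-m)[y:y+h,x:x+w].sum(),d,e))
print(sorted(best)[:8], min(b for b in best if b[2]==0))
for r in range(y,y+h,1): print(r,*v[r,244:268])
E
```

```text
[522.72924376 -91.34466752 126.42051364] -0.2506123751643998 296
[(np.float32(65.4375), np.float64(3.5), np.float64(3.0)), (np.float32(65.75), np.float64(3.5), np.float64(2.0)), (np.float32(65.8125), np.float64(2.0), np.float64(3.0)), (np.float32(65.9375), np.float64(3.0), np.float64(2.0)), (np.float32(66.0), np.float64(3.0), np.float64(3.0)), (np.float32(66.1875), np.float64(4.0), np.float64(3.0)), (np.float32(66.25), np.float64(2.0), np.float64(2.0)), (np.float32(66.5625), np.float64(1.5), np.float64(2.0))] (np.float32(71.375), np.float64(3.0), np.float64(0.0))
172 30 28 41 82 99 100 116 121 122 118 72 29 51 129 198 202 199 198 197 198 198 197 197 198
173 31 30 32 57 96 100 115 119 121 119 72 33 31 50 128 203 200 197 198 197 198 199 197 199
174 30 29 29 33 66 100 114 119 117 118 77 33 34 27 90 195 202 198 196 198 200 199 195 192
175 32 33 31 28 40 83 112 120 119 119 92 33 35 33 53 129 197 202 197 197 196 197 199 200
176 32 31 30 31 29 59 109 117 115 105 69 33 36 35 31 51 129 199 200 199 197 198 198 200
177 30 31 31 31 30 41 74 68 33 32 33 35 36 35 33 29 71 164 206 202 200 198 199 2
[... 771 characters left out ...]
 30 29 29 26 24 18 96 212 207 205 203
188 116 88 89 64 63 41 27 28 30 27 28 30 27 28 29 27 27 25 34 116 214 206 204 201
189 118 87 89 88 68 42 27 28 28 28 29 30 29 28 28 28 25 30 91 182 211 206 205 202
190 113 88 91 89 80 53 22 28 29 26 28 28 28 27 32 30 47 85 151 212 202 205 200 202
191 99 89 92 93 87 58 23 28 29 28 27 30 32 31 39 55 97 154 194 199 181 195 185 202
192 109 89 89 88 90 83 31 22 28 33 33 45 59 62 66 69 87 121 185 183 181 185 202 215
193 99 87 89 88 90 90 65 38 52 65 69 80 78 72 65 63 61 91 153 192 204 216 215 214
194 98 85 89 89 92 89 91 82 96 92 92 80 78 77 68 64 82 110 182 218 216 214 214 214
195 97 81 89 90 94 89 90 89 90 92 93 89 77 74 73 99 166 195 219 215 214 214 214 214
```

```bash
python3 - <<'E'
from h import *
S=cap("scene"); o=get_obs(); p=o["tool_pos"]; z=p[2]-51.5; a=-.2507
obs=np.array([[263,180.7],[249.3,185.6],[263,188.6]])
C=[[-23,67,39],[23,67,39],[-23,67,6]]
f=lambda q:proj(S,place([q[0],q[1],a],C,z))
print(f(p).round(1).tolist())
r=least_squares(lambda q:(f(q)-obs).ravel(),p[:2]);D=r.x-p[:2]
print(D, "along y'",D@[-np.sin(a),np.cos(a)],"x'",D@[np.cos(a),np.sin(a)],r.fun.round(2))
# carrier in scene: rim visible corners & ears, before picture
c=dict(S); c["pixels"]=cv2.imread("pics/scene0.png")[:,:,::-1].copy()
for q in([522.7,-90.7,-.25],[521.8,-89,-.25],[518,-90,-.25]):
    print(proj(c,place(q,[[30,-75,31],[-30,-75,31]])).round(1).tolist(), proj(c,place(q,[[30,-25,52],[30,25,52],[-26,-25,52],[-26,25,52]])).round(1).tolist())
g=hsvmask(c,45,85,70,roi=(230,170,35,28)); n,l,st,ce=cv2.connectedComponentsWithStats(g); print(st[1:],ce[1:])
im=cv2.resize(c["pixels"][170:215,225:275],(500,450),interpolation=cv2.INTER_CUBIC); cv2.imwrite("pics/c5.png",(255*(im[:,:,::-1]/255)**.6).astype(np.uint8))
E
```

```text
[[263.2, 180.3], [249.2, 185.0], [263.4, 188.2]]
[1.59282286 1.18811537] along y' 1.5461245934043744 x' 1.2482794244853554 [ 0.05  0.06 -0.26 -0.14  0.22  0.08]
[[230.6, 177.4], [247.2, 171.9]] [[236.2, 182.0], [242.5, 191.9], [252.2, 176.7], [258.8, 186.3]]
[[231.1, 177.5], [247.8, 172.0]] [[236.7, 182.2], [243.0, 192.0], [252.7, 176.9], [259.3, 186.5]]
[[231.8, 176.8], [248.5, 171.4]] [[237.5, 181.5], [243.8, 191.3], [253.4, 176.2], [260.0, 185.8]]
[[254 178   7  14  44]
 [237 183   9  14  51]] [[256.97727273 184.61363636]
 [241.         189.56862745]]
```

View pics/c5.png

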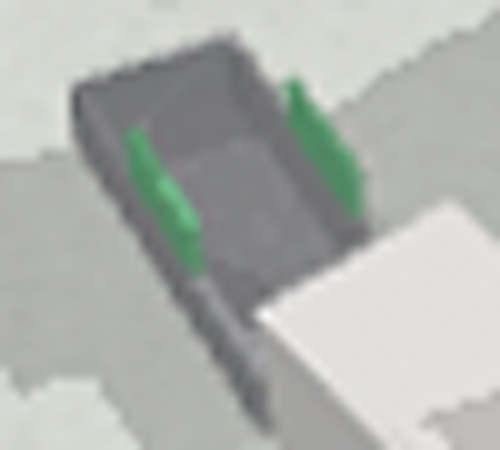

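```bash
python3 - <<'E'
from h import *
S=cap("scene");T=cap("top")
C=[[30,-75,31],[-30,-75,31],[30,-25,52],[-26,-25,52],[-26,25,52]]
ob=np.array([[232.2,178.3],[248.2,173.3],[237.8,182.5],[253.9,177.5],[260.7,187.5]])
for yaw in(None,-.245):
    f=lambda q:(proj(S,place([q[0],q[1],q[2] if yaw is None else yaw],C))-ob).ravel()
    r=least_squares(f,[520,-90,-.25],x_scale=[1,1,.01]);print("S",r.x,r.fun.round(1))
# top: rim corners re-read with half-pixel fix
ob2=np.array([[265,176.6],[314.6,187.6],[310.4,208.4],[260,197.8]])-.4
C2=[[30,75,31],[30,-75,31],[-30,-75,31],[-30,75,31]]
r=least_squares(lambda q:(proj(T,place(q,C2))-ob2).ravel(),[520,-90,-.25],x_scale=[1,1,.01]);print("T rim",r.x,r.fun.round(1))
# ears in T: top corners (5x crop): outer/inner ends
e=(np.array([[156,195],[242,214],[132,291],[221,317]])+.5)/5-.5+[250,140]
C3=[[28,25,47],[28,-25,47],[-28,25,47],[-28,-25,47]]
r=least_squares(lambda q:(proj(T,place(q,C3))-e).ravel(),[520,-90,-.25],x_scale=[1,1,.01]);print("T ears",r.x,r.fun.round(1))
# fresh in T with block top right corners, fin top corners
g=(np.array([[661,73],[670,152],[509,96],[634,86],[636,107],[513,122]])+.5)/5-.5+[250,140]
C4=[[23,-67,39],[-23,-67,39],[7,35,73],[7,-35,73],[-7,-35,73],[-7,35,73]]
r=least_squares(lambda q:(proj(T,place(q,C4))-g).ravel(),[600,-302,.06],x_scale=[1,1,.01]);print("T fresh",r.x,r.fun.round(1))
E
```

```text
S [ 5.21278907e+02 -8.37047733e+01 -2.39611236e-01] [-0.2  0.1  0.4 -0.5  0.   0.6 -0.1  0.1 -0.2 -0.3]
S [ 5.21451909e+02 -8.37721629e+01 -2.50000000e-01] [-0.1  0.   0.5 -0.5  0.   0.5 -0.1  0.1 -0.2 -0.2]
T rim [ 5.19765120e+02 -9.17947678e+01 -2.31690222e-01] [-1.2  0.1  0.9  0.3  1.   0.1 -0.7 -0.6]
T ears [ 5.22514364e+02 -9.08930042e+01 -2.56522868e-01] [-0.1  0.1  0.2  0.5  0.1  0.2 -0.2 -0.7]
T fresh [ 5.99104169e+02 -3.03070218e+02  5.32373127e-02] [ 0.6 -0.5  0.8 -0.6 -0.2 -0.1 -0.4  0.3 -0.2  1.1 -0.5 -0.3]
```

```bash
python3 - <<'E'
from h import *
S=cap("scene")
c=dict(S); c["pixels"]=cv2.imread("pics/scene0.png")[:,:,::-1].copy()
P=c["pixels"].astype(int)
# soft green weight
w=np.clip((P[...,1]-P[...,0]-4)/60.,0,1); 
k=np.zeros_like(w);k[170:200,230:266]=1;w*=k
def cen(m): ys,xs=np.mgrid[:384,:512]; return np.array([(xs*m).sum(),(ys*m).sum()])/m.sum()
print("obs",cen(w*(np.arange(512)<250)),cen(w*(np.arange(512)>=250)),w.sum())
for q in([521.8,-89,-.25],[521.4,-84,-.245]):
    print(q,*[ (cen(sil(c,[place(q,E)])),sil(c,[place(q,E)]).sum()) for E in EARS[::-1]])
np.set_printoptions(linewidth=200)
print((P[...,1]-P[...,0])[174:200,234:264])
E
```

```text
obs [240.9559402  189.28638867] [256.94256198 184.03181818] 82.70000000000002
[521.8, -89, -0.25] (array([240.72376357, 189.41495778]), np.float32(51.8125)) (array([256.82310469, 184.00361011]), np.float32(51.9375))
[521.4, -84, -0.245] (array([241.76585366, 190.13536585]), np.float32(51.25)) (array([257.90568319, 184.81741233]), np.float32(51.6875))
[[ 5  4  4  4  4  5  3  3  3  2  2  1  1  1  1  2  4  3  3  3  3  3  3  4  4  3  5  4  4  3]
 [ 5  4  3  3  5  3  2  3  1  1  0  2  1  1  1  0  2  4  3  3  3  2  3  4  3  2  3  3  4  5]
 [ 5  2  4  2  2  1  1  1  1  0  1  1  1  1  1  0  1  4  3  2  5  2  4  4  3  3  3  3  4  3]
 [ 3  2  1  1  0  1  1  1  1  1  1  0  1  2  1  1  0  1  2  7 21  5  2  3  4  5  5  4  3  3]
 [ 1  0  1  1  1  1  1  0  1  1  1  1  1  1  0  1  0  0  6 37 62 31  2  2  3  4  4  3  3  3]
 [ 1  1  1  0  2  1  1  1  1  2  0  0  0  1  1  1  0  0  8 32 63 36  6  3  3  4  4  3  2  4]
 [ 1  1  1  1  0  1  1  1  0  1  1  0 -1  0  0  0  0  0  3 18 54 59 39  3  1  4  2  2  3  2]
 [ 0  1  1  0  0  0  1  1  0  1  0  1  0  0  0  0  1  0  3 19 53 55 58 36  3  3  2  3  3  3]
 [ 
[... 971 characters left out ...]
 0  0  0  0  0  0  1  0  0  1  0  0 -2  0  3  3]
 [ 2  2  3  3  2  0  2 27 50 52 48 12 -1  0  1  1  0 -1 -1  0  0  0  1  1  1  0  1  0  1  1]
 [ 2  2  3  3  2  1 -1  4 40 55 51 10 -2  0  2  1  1  0  1  1  1  1  1  0  1  1  1 -1 -2 -3]
 [ 3  2  3  3  3  1  0  1 17 52 52 14 -2  1  1  1  0  0  1  1  0  1  0 -1  1  0 -1 -2 -3 -3]
 [ 2  2  3  3  3  3  1 -1  2 30 52 25 -2  0  1  2  0  0  1  1  0  1  1  0 -1 -2 -3 -3 -3 -3]
 [ 2  3  2  2  3  2  2  0  0  3 22 10 -1  0  0  0  0  0  0  0  1  0 -1 -2 -3 -2 -3 -3 -3 -3]
 [ 4  4  3  2  3  3  2  3  1  0  0  0  1  0  0  1  0  0  1  0  0 -2 -3 -3 -3 -3 -3 -3 -3 -3]
 [ 3  3  3  2  3  4  3  3  1  0  1  1  0  0  0  0  0  0 -1 -2 -2 -4 -3 -2 -3 -3 -3 -3 -3 -3]]
```

```bash
python3 plan.py 522 -89.9 80 -0.25; python3 plan.py 522 -89.9 80 -0.25
```

```text
dp m [ 0.0009 -0.0008  0.0465] rot [ 0.  0. -0.] | pos [522.6 -90.9 126.5] [-3.1415e+00  1.0000e-04  1.3204e+00] t 6.05
dp m [ 0.0009 -0.0008  0.0465] rot [ 0.  0. -0.] | pos [522.6 -90.9 126.5] [-3.1415e+00  1.0000e-04  1.3204e+00] t 6.05
```

```bash
python3 -m pendant '{"dp":[[0.001,-0.001,0.005],[0.001,-0.001,0.012],[0.001,-0.001,0.02],[0.001,-0.001,0.027],[0.001,-0.001,0.034],[0.001,-0.001,0.04],[0.001,-0.001,0.046],[0.001,-0.001,0.046]],"rotation":[[0,0,0],[0,0,0],[0,0,0],[0,0,0],[0,0,0],[0,0,0],[0,0,0],[0,0,0]]}';python3 plan.py 522 -89.9 58 -0.25
```

```text
time: 7.05
tool_pos: [521.5, -89.3, 80.1]
tcp_rot: [-3.141, 0.0, 1.321]
contact_force: [-0.0, -0.5, -3.2]
grip_width: 13.9
finger_force: 30.0
dp m [-0.0005  0.0006  0.0221] rot [ 0. -0.  0.] | pos [521.5 -89.3  80.1] [-3.1407e+00  1.0000e-04  1.3208e+00] t 7.05
```

```bash
python3 -m pendant '{"dp":[[0,0,0.003],[0,0,0.007],[0,0,0.011],[0,0,0.015],[0,0,0.018],[0,0,0.0205],[0,0,0.022],[0,0,0.022]],"rotation":[[0,0,0],[0,0,0],[0,0,0],[0,0,0],[0,0,0],[0,0,0],[0,0,0],[0,0,0]]}'
```

```text
time: 8.05
tool_pos: [521.8, -89.4, 58.6]
tcp_rot: [-3.142, 0.0, 1.321]
contact_force: [-0.6, -1.3, -3.4]
grip_width: 13.4
finger_force: 30.0
```

```bash
python3 -m pendant '{"dp":[[0,0,0.0007],[0,0,0.0014],[0,0,0.0014],[0,0,0.0014]],"rotation":[[0,0,0],[0,0,0],[0,0,0],[0,0,0]]}'; python3 -m pendant '{"dp":[[0,0,0]],"rotation":[[0,0,0]]}'
```

```text
time: 8.55
tool_pos: [521.9, -89.4, 57.3]
tcp_rot: [3.141, 0.0, 1.321]
contact_force: [-0.9, 0.3, -1.0]
grip_width: 13.9
finger_force: 30.0
time: 8.68
tool_pos: [521.9, -89.4, 57.3]
tcp_rot: [3.141, 0.0, 1.321]
contact_force: [-0.3, -0.4, -1.5]
grip_width: 13.8
finger_force: 30.0
```

```bash
python3 -m pendant '{"dp":[[0,0,0],[0,0,0],[0,0,0],[0,0,0],[0,0,0],[0,0,0],[0,0,0],[0,0,0]],"rotation":[[0,0,0],[0,0,0],[0,0,0],[0,0,0],[0,0,0],[0,0,0],[0,0,0],[0,0,0]]}' 0.0918; python3 -m pendant '{"dp":[[0,0,-0.01],[0,0,-0.03],[0,0,-0.045],[0,0,-0.045]],"rotation":[[0,0,0],[0,0,0],[0,0,0],[0,0,0]]}'
python3 - <<'E'
from h import *
S=cap("scene","pics/s2.png")
a=S["pixels"][140:230,210:310]
im=cv2.resize(a,None,fx=6,fy=6,interpolation=cv2.INTER_CUBIC); cv2.imwrite("pics/c6.png",(255*(im[:,:,::-1]/255)**.6).astype(np.uint8))
E
python3 plan.py 522 -89.9 34 -0.25
```

```text
time: 9.68
tool_pos: [521.8, -89.4, 57.2]
tcp_rot: [3.142, 0.0, 1.321]
contact_force: [0.4, 0.2, 0.0]
grip_width: 88.7
finger_force: 0.0
time: 10.18
tool_pos: [522.7, -89.7, 103.7]
tcp_rot: [3.138, 0.0, 1.321]
contact_force: [-0.1, 0.1, 0.5]
grip_width: 91.6
finger_force: 0.0
dp m [-0.0004  0.      0.0688] rot [ 0. -0.  0.] | pos [522.1 -89.5 102.8] [3.1402e+00 2.0000e-04 1.3208e+00] t 10.22
```

View pics/c6.png

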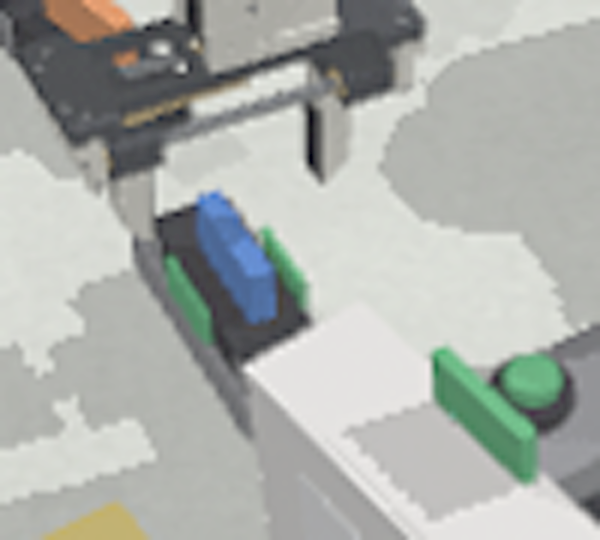

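The cartridge sits down in the tray between the ears (fin at crop ~(237,258)). Now I'll take the ears.

```bash
python3 -m pendant '{"dp":[[0,0,0.02],[0,0,0.04],[0,0,0.055],[0,0,0.064],[0,0,0.0685],[0,0,0.0685]],"rotation":[[0,0,0],[0,0,0],[0,0,0],[0,0,0],[0,0,0],[0,0,0]]}'; python3 -m pendant '{"dp":[[0,0,0],[0,0,0],[0,0,0],[0,0,0],[0,0,0],[0,0,0]],"rotation":[[0,0,0],[0,0,0],[0,0,0],[0,0,0],[0,0,0],[0,0,0]]}' 0.04
```

```text
time: 10.98
tool_pos: [521.9, -89.4, 33.7]
tcp_rot: [3.142, 0.0, 1.321]
contact_force: [-0.4, -1.0, -0.1]
grip_width: 91.8
finger_force: 0.0
time: 11.72
tool_pos: [521.9, -89.4, 33.9]
tcp_rot: [3.141, 0.0, 1.321]
contact_force: [-0.5, 0.3, 2.1]
grip_width: 59.8
finger_force: 30.0
```

```bash
python3 -m pendant '{"dp":[[0,0,-0.008],[0,0,-0.025],[0,0,-0.045],[0,0,-0.065],[0,0,-0.085],[0,0,-0.105],[0,0,-0.12],[0,0,-0.125]],"rotation":[[0,0,0],[0,0,0],[0,0,0],[0,0,0],[0,0,0],[0,0,0],[0,0,0],[0,0,0]]}'
python3 - <<'E'
from h import *
np.set_printoptions(linewidth=250)
S=cap("scene");T=cap("top")
t=cv2.imread("pics/top0.png")[:,:,::-1];s=cv2.imread("pics/scene0.png")[:,:,::-1]
g=t.max(2).astype(int)
print("row200",g[200,138:150],g[200,194:206]);print("col170",g[182:194,170],g[205:218,170])
RIM=np.array([[sx*32.5,sy*77.5,80.] for sx in(-1,1) for sy in(-1,1)])
x,y,w,h=138,180,68,40
for th in(45,55,65):
    m=np.zeros(g.shape,np.float32); m[y:y+h,x:x+w]=g[y:y+h,x:x+w]<th
    print(th,fit([T],[m],[RIM],[498,225,-.08]))
for v in range(205,262,4): print(v,s.max(2)[v,296:360])
E
python3 plan.py 498.4 225.6 159 -0.079
```

```text
time: 12.72
tool_pos: [522.0, -89.4, 159.4]
tcp_rot: [3.141, 0.0, 1.321]
contact_force: [-0.4, -0.1, -6.5]
grip_width: 59.7
finger_force: 30.0
row200 [74 72 73 72 75 67 30 38 31 22 25 26] [24 24 24 23 22 36 64 74 74 73 73 72]
col170 [73 73 71 75 73 67 45 21 23 23 24 22] [21 22 22 22 22 23 48 75 74 75 71 76 72]
45 (array([ 4.98853711e+02,  2.25555522e+02, -7.94082874e-02]), np.float64(72.75), [1277])
55 (array([ 4.98806048e+02,  2.25938669e+02, -7.74954773e-02]), np.float64(40.8125), [1335])
65 (array([ 4.99053571e+02,  2.25787948e+02, -7.81549069e-02]), np.float64(43.9375), [1389])
205 [101 115 126 128 129 113 100  41  33  51  93 107 115 115 115 115 115 114 114 114 115 115 114 115 115 114 114 115 115 115 114 113 111 122 164 197 197 194 196 196 195 195 198 200 200 196 194 195 197 199 198 194 192 194 195 195 193 195 175 149 144 148
 149 148]
209 [127  82  36  35  36  33  32  27  56  96 106 105 104 106 115 115 114 114 115 114 114 115 115 115 115 115 114 114 115 115 115 114 114 115 114 114 112 116 152 190 195 197 197 196 195 195 196 197 196 196 196 193 193 191 191 195 196 196 195 194 195
[... 2869 characters left out ...]
 115 116 117 109  95  84  79
  76  78]
257 [119 125 142 141 145 145 145 145 145 145 145 145 145 145 144 145 144 145 145 146 147 134 108 103 104 104 104 104 103 107 110 112 115 115 115 113 114 115 117 111 112 116 115 115 114 114 115 115 114 115 116 118 110  93  80  79  80  78  77  97 104 131
 148 148]
261 [121 126 145 149 145 145 144 144 145 145 145 146 145 145 145 145 144 145 145 145 146 134 108 103 104 104 104 104 104 104 104 104 103 107 109 112 115 115 115 115 115 115 115 115 116 110  99  90  81  78  80  78  76 115 133 143 146 148 147 147 146 146
 145 145]
dp m [ 2.994e-01 -1.006e-01 -2.000e-04] rot [ 0.     0.    -0.171] | pos [521.8 -89.4 158.8] [3.1415e+00 1.0000e-04 1.3208e+00] t 12.82
```

```bash
python3 -m pendant '{"dp":[[0.03,-0.01,0],[0.07,-0.023,0],[0.11,-0.037,0],[0.15,-0.05,0],[0.19,-0.064,0],[0.23,-0.077,0],[0.265,-0.089,0],[0.285,-0.0955,0]],"rotation":[[0,0,-0.02],[0,0,-0.04],[0,0,-0.065],[0,0,-0.09],[0,0,-0.11],[0,0,-0.135],[0,0,-0.155],[0,0,-0.171]]}'
python3 -m pendant '{"dp":[[0.015,-0.0045,0],[0.015,-0.0045,0]],"rotation":[[0,0,0],[0,0,0]]}'
python3 plan.py 498.4 225.6 159 -0.079
python3 - <<'E'
from h import *
S=cap("scene","pics/s3.png")
fr=[[322.8,217],[327,221],[331.5,225],[335.8,229],[340.5,233],[344.7,237],[348.9,241]]
bk=[[320,241],[324,245],[328,249],[332,253]]
L=[[347,249],[340.6,253]]; Rr=[[315,213],[308,217]]
def d(p,a,b):
    t=(b-a)/np.linalg.norm(b-a); return [(q-a)@[-t[1],t[0]] for q in np.array(p,float)]
def f(q,yaw=-.078):
    c=proj(S,place([q[0],q[1],yaw],[[-32.5,-77.5,80],[-32.5,77.5,80],[32.5,77.5,80],[32.5,-77.5,80]]))
    return np.array(d(fr,c[0],c[1])+d(bk,c[3],c[2])+d(L,c[1],c[2])+d(Rr,c[0],c[3]))
r=least_squares(f,[498,225]);print(r.x,r.fun.round(2))
a=S["pixels"][130:280,240:400]
im=cv2.resize(a,None,fx=5,fy=4,interpolation=cv2.INTER_CUBIC)
im=cv2.resize(a,None,fx=4,fy=4,interpolation=cv2.INTER_CUBIC); cv2.imwrite("pics/c7.png",(255*(im[:,:,::-1]/255)**.6).astype(np.uint8))
E
```

```text
time: 13.82
tool_pos: [498.8, 212.1, 157.6]
tcp_rot: [-3.14, 0.0, 1.494]
contact_force: [-1.2, -1.0, -5.3]
grip_width: 59.7
finger_force: 30.0
time: 14.08
tool_pos: [495.9, 226.2, 158.1]
tcp_rot: [-3.14, 0.001, 1.493]
contact_force: [0.6, -0.5, -5.7]
grip_width: 59.8
finger_force: 30.0
dp m [-0.0004  0.0026 -0.0009] rot [-0.    -0.     0.001] | pos [495.9 226.2 158.1] [-3.1403e+00  6.0000e-04  1.4928e+00] t 14.07
[499.41216883 229.63915112] [ 0.05  0.16  0.07  0.12 -0.11  0.    0.12 -0.25 -0.15 -0.05  0.05  0.25
  0.27 -0.27 -0.33]
```

View pics/c7.png

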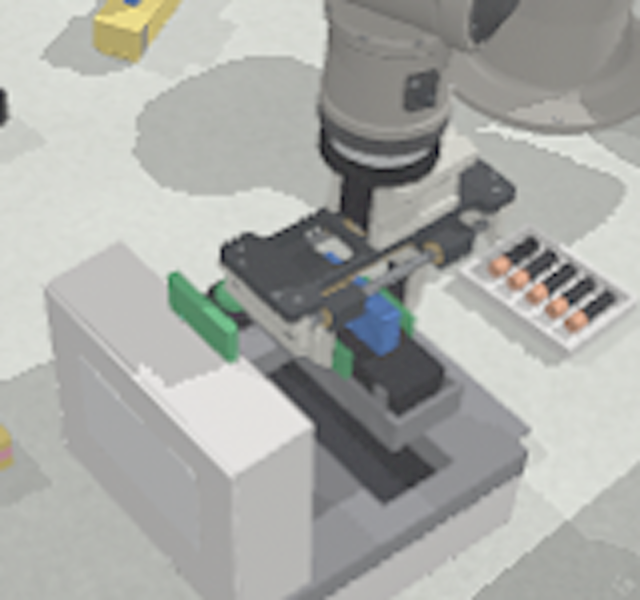

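```bash
python3 - <<'E'
from h import *
np.set_printoptions(linewidth=250)
S=cap("scene"); o=get_obs(); p=o["tool_pos"]; print(p)
z=p[2]-33.9; a=o["tcp_rot"][2]-np.pi/2
C=[[-30,75,31],[30,75,31],[-30,75,5],[30,75,5],[-26,71,31],[26,71,31]]
for dy in(0,3): print(dy,proj(S,place([p[0]-np.sin(a)*dy,p[1]+np.cos(a)*dy,a],C,z)).round(1).tolist())
v=S["pixels"].max(2); print("cols",list(range(332,362)))
for r in range(214,246): print(r,v[r,332:362])
E
```

```text
[496.3835597  225.0724512  158.36522861]
0 [[355.2, 225.1], [338.0, 235.5], [354.0, 231.6], [337.0, 242.0], [353.1, 224.8], [338.2, 233.8]]
3 [[356.0, 225.8], [338.8, 236.2], [354.8, 232.3], [337.8, 242.7], [353.8, 225.5], [338.9, 234.5]]
cols [332, 333, 334, 335, 336, 337, 338, 339, 340, 341, 342, 343, 344, 345, 346, 347, 348, 349, 350, 351, 352, 353, 354, 355, 356, 357, 358, 359, 360, 361]
214 [105 101  99 112 126 126 111  62  32  33  49  88 115 114 140 179 198 198 195 198 201 201 197 196 198 198 196 196 199 201]
215 [ 98 102 103 115 124 127 106  46  33  35  32  52  90 113 115 128 167 191 196 200 201 198 197 196 199 199 198 196 196 195]
216 [ 76  99 106 117 137 139  98  45  33  35  34  32  40  85 111 113 128 168 195 200 201 202 201 200 200 201 199 196 195 195]
217 [ 40  76 107 119 148 148  56  33  35  36  36  34  33  42  71 102 113 132 169 195 202 205 201 198 199 199 199 198 197 196]
218 [ 25  40  87 100  55  32  33  34  35  36  37  36  35  33  32  67  99 112 121 162 192 202 199 196 197 199 199 197 194 191]
219 [ 33  35  33  33  33  33  35  37  35  36  36  36  35  35  34  32  51  9
[... 2626 characters left out ...]
7  66  65  73  89 103 107 106 106 106 106 106 105 106 106 105 105 105]
241 [ 27  28  28  34  52  69  75  72  57  40  51  65  68  67  66  66  68  87 103 107 106 105 106 106 106 105 106 105 106 105]
242 [ 29  28  28  26  35  55  56  36  25  24  34  51  64  68  66  67  66  68  88 104 106 106 106 105 106 105 106 105 106 105]
243 [ 34  29  26  26  27  32  31  26  27  27  26  29  49  65  68  68  66  65  68  85  99 105 106 105 105 106 105 105 106 106]
244 [ 38  35  28  26  27  28  27  30  27  28  28  26  29  49  65  68  68  67  66  64  77  97 105 106 106 106 105 106 104 106]
245 [ 38  37  34  30  28  26  28  27  28  30  28  28  26  30  48  60  67  68  67  65  72  94 106 106 105 106 105 107 106 105]
```

```bash
python3 plan.py 498.9 228.1 119 -0.078
```

```text
dp m [0.0032 0.0023 0.0394] rot [ 0.     0.    -0.001] | pos [496.4 225.1 158.4] [-3.1410e+00  8.0000e-04  1.4915e+00] t 14.18
```

```bash
python3 -m pendant '{"dp":[[0.0032,0.0023,0.006],[0.0032,0.0023,0.012],[0.0032,0.0023,0.018],[0.0032,0.0023,0.024],[0.0032,0.0023,0.03],[0.0032,0.0023,0.036],[0.0032,0.0023,0.0395],[0.0032,0.0023,0.0395]],"rotation":[[0,0,-0.001],[0,0,-0.001],[0,0,-0.001],[0,0,-0.001],[0,0,-0.001],[0,0,-0.001],[0,0,-0.001],[0,0,-0.001]]}'
python3 - <<'E'
from h import *
np.set_printoptions(linewidth=250)
S=cap("scene","pics/s4.png"); o=get_obs(); p=o["tool_pos"]; print(p,o["tcp_rot"])
z=p[2]-33.9; a=o["tcp_rot"][2]-np.pi/2
C=[[-30,75,31],[30,75,31],[-30,75,5],[30,75,5]]
for dy in(0,3): print(dy,proj(S,place([p[0]-np.sin(a)*dy,p[1]+np.cos(a)*dy,a],C,z)).round(1).tolist())
for q in([499.4,229.6],[498.9,225.8]): print("bay",proj(S,place([*q,-.078],[[-32.5,77.5,80],[32.5,77.5,80]])).round(1).tolist())
v=S["pixels"].max(2); print("cols",list(range(328,360)))
for r in range(230,260): print(r,v[r,328:360])
E
```

```text
time: 15.18
tool_pos: [498.9, 228.7, 118.9]
tcp_rot: [-3.141, 0.0, 1.493]
contact_force: [-1.0, -0.3, -5.8]
grip_width: 60.1
finger_force: 30.0
[499.07473836 228.749937   119.21799398] [3.14154058e+00 5.80726724e-05 1.49287244e+00]
0 [[353.8, 236.1], [336.9, 246.5], [352.6, 242.3], [335.9, 252.7]]
3 [[354.5, 236.8], [337.7, 247.3], [353.4, 243.0], [336.7, 253.4]]
bay [[353.6, 245.1], [335.6, 256.4]]
bay [[352.7, 244.2], [334.7, 255.5]]
cols [328, 329, 330, 331, 332, 333, 334, 335, 336, 337, 338, 339, 340, 341, 342, 343, 344, 345, 346, 347, 348, 349, 350, 351, 352, 353, 354, 355, 356, 357, 358, 359]
230 [ 25  28  29  29  29  32  35  32  34  36  35  34  35  35  36  34  33  32  52  89 112 118 116 115 116 116 115 116 115 115 115 115]
231 [ 27  32  36  36  35  34  35  34  36  35  36  36  36  34  36  36  36  33  32  39  84 109 113 112 111 111 111 115 116 116 116 115]
232 [ 29  32  38  36  35  35  34  35  36  37  36  35  34  35  36  36  35  36  35  32  38  83 103 104 104 104 104 109 111 111 115 115]
233 [ 25  27  34  35  35  35  36  34  35  35  35  35  35  35  36  36  36  34  37  31  29  68
[... 2825 characters left out ...]
0  93  87  80  79  80  79  76]
255 [ 86  87  81  78  80  70  66  49  43  77  91 101 107 106 105 105 104 105 104 105 105 105 106 101  89  80  79  79  79  79  76 107]
256 [ 86  85  83  76  84  93  97  83  81 106 114 109 105 105 105 105 105 105 104 104 106 101  94  87  81  80  80  79  77  97 128 142]
257 [ 94 103 103  97  99 107 106 101 102 106 109 107 104 105 105 104 105 105 106 106 101  89  80  79  80  79  78  98 103 131 149 149]
258 [111 118 117 114 111 107 104 105 105 105 104 105 104 104 109 112 108 106 101  93  87  82  80  79  78  76 112 135 140 146 149 148]
259 [111 114 116 116 116 110 104 105 105 104 105 104 105 104 109 110 102  96  89  82  79  80  79  76 119 120 141 149 149 148 148 147]
```

```bash
python3 -m pendant '{"dp":[[-0.0008,0,0.003],[-0.0008,0,0.006],[-0.0008,0,0.008],[-0.0008,0,0.01],[-0.0008,0,0.012],[-0.0008,0,0.0135],[-0.0008,0,0.015],[-0.0008,0,0.015]],"rotation":[[0,0,0],[0,0,0],[0,0,0],[0,0,0],[0,0,0],[0,0,0],[0,0,0],[0,0,0]]}'
```

```text
time: 16.23
tool_pos: [498.9, 227.9, 104.1]
tcp_rot: [-3.141, 0.0, 1.493]
contact_force: [0.5, -0.4, -5.2]
grip_width: 59.6
finger_force: 30.0
```

```bash
python3 -m pendant '{"dp":[[0,0,0.003],[0,0,0.006],[0,0,0.008],[0,0,0.01],[0,0,0.012],[0,0,0.0135],[0,0,0.0145],[0,0,0.0145]],"rotation":[[0,0,0],[0,0,0],[0,0,0],[0,0,0],[0,0,0],[0,0,0],[0,0,0],[0,0,0]]}'
```

```text
time: 17.23
tool_pos: [499.0, 227.9, 89.7]
tcp_rot: [-3.142, 0.0, 1.493]
contact_force: [0.5, -0.5, -5.1]
grip_width: 60.0
finger_force: 30.0
```

```bash
python3 -m pendant '{"dp":[[0,0,0.0005],[0,0,0.001],[0,0,0.0015],[0,0,0.0015]],"rotation":[[0,0,0],[0,0,0],[0,0,0],[0,0,0]]}'
```

```text
time: 17.73
tool_pos: [499.1, 227.9, 88.9]
tcp_rot: [3.141, -0.0, 1.493]
contact_force: [-2.7, -1.4, 3.7]
grip_width: 59.9
finger_force: 30.0
```

```bash
python3 -m pendant '{"dp":[[0,0,0],[0,0,0],[0,0,0],[0,0,0],[0,0,0],[0,0,0],[0,0,0]],"rotation":[[0,0,0],[0,0,0],[0,0,0],[0,0,0],[0,0,0],[0,0,0],[0,0,0]]}' 0.0918
python3 -m pendant '{"dp":[[0,0,-0.01],[0,0,-0.035],[0,0,-0.07],[0,0,-0.11],[0,0,-0.15],[0,0,-0.19],[0,0,-0.21],[0,0,-0.21]],"rotation":[[0,0,0],[0,0,0],[0,0,0],[0,0,0],[0,0,0],[0,0,0],[0,0,0],[0,0,0]]}'
python3 - <<'E'
from h import *
S=cap("scene","pics/s5.png");T=cap("top","pics/t5.png")
yaw=-.078; ex=np.array([np.cos(yaw),np.sin(yaw)]);ey=np.array([-ex[1],ex[0]])
bay=np.array([499,228.])
s0=dict(S);s0["pixels"]=cv2.imread("pics/scene0.png")[:,:,::-1].copy()
t0=dict(T);t0["pixels"]=cv2.imread("pics/top0.png")[:,:,::-1].copy()
def soft(c,roi):
    P=c["pixels"].astype(int); w=np.clip((P[...,1]-P[...,0]-6)/45.,0,1); k=np.zeros_like(w);x,y,a,b=roi;k[y:y+b,x:x+a]=1;return (w*k).astype(np.float32)
mS=soft(s0,(278,195,23,28));mT=soft(t0,(138,124,38,18))
def tab(u):
    h,l,th=u; pts=[]
    for f in(165,195):
        for q in(4,12):
            for w in(-30,30):
                fw=f*np.cos(th)-q*np.sin(th);up=f*np.sin(th)+q*np.cos(th)
                pts.append([*(bay+(h-fw)*ex+(l+w)*ey),80+up])
    return np.array(pts)
sc=np.array([8,8,.05])
for cams,ms in(([s0,t0],[mS,mT]),):
    best=None
    for st in((95,0,1.65),(105,0,1.75),(85,0,1.75),(100,10,1.8)):
        r=minimize(lambda u:sum(np.abs(sil(c,[tab(np.array(st)+u*sc)])-m).sum() for c,m in zip(cams,ms)),np.zeros(3),method="Nelder-Mead",options=dict(initial_simplex=np.vstack([np.zeros(3),np.eye(3)])))
        if best is None or r.fun<best[0]: best=(r.fun,np.array(st)+r.x*sc)
    print(best,mS.sum(),mT.sum()); u=best[1]; print("hinge",bay+u[0]*ex+u[1]*ey,"tab centre",tab(u).mean(0),"top z",tab(u)[:,2].max())
# button, both images
for c,roi,n in((s0,(288,190,22,18),"S"),(t0,(205,190,24,24),"T")):
    m=soft(c,roi); 
    if n=="S": m[:,:294]=0
    ys,xs=np.mgrid[:384,:512]; uv=np.array([(xs*m).sum(),(ys*m).sum()])/m.sum(); print(n,uv,backproj(c,uv,88))
# fresh fin now
mf=hsvmask(S,100,125,90,roi=(300,180,60,60)); print("fin S",mf.sum(),fit([S],[mf.astype(np.float32)],[FIN],[499,228,-.078],z=61))
E
```

```text
time: 18.6
tool_pos: [499.0, 227.9, 88.2]
tcp_rot: [3.142, 0.0, 1.493]
contact_force: [0.1, -0.7, -0.5]
grip_width: 91.7
finger_force: 0.0
time: 19.6
tool_pos: [499.5, 228.1, 300.3]
tcp_rot: [3.138, -0.001, 1.493]
contact_force: [-0.7, 1.0, 0.4]
grip_width: 92.0
finger_force: 0.0
(np.float64(106.48194122314453), array([117.04182894,   0.13857203,   1.60630227])) 248.53334 197.33334
hinge [615.69676583 219.0181423 ] tab centre [630.0377152  217.89727421 259.60256353] top z 274.7351034255927
S [298.27479543 202.94919006] [483.82781604  99.4355769 ]
T [215.98303472 201.39251155] [490.37376361 102.60900601]
fin S 294 (array([ 5.00906396e+02,  2.26118173e+02, -6.44658946e-02]), np.float64(18.875), [294])
```

```bash
python3 - <<'E'
from h import *
S=cap("scene");T=cap("top")
yaw=-.078; ex=np.array([np.cos(yaw),np.sin(yaw)]);ey=np.array([-ex[1],ex[0]]); bay=np.array([499,228.])
s0=dict(S);s0["pixels"]=cv2.imread("pics/scene0.png")[:,:,::-1].copy()
t0=dict(T);t0["pixels"]=cv2.imread("pics/top0.png")[:,:,::-1].copy()
def soft(c,roi):
    P=c["pixels"].astype(int); w=np.clip((P[...,1]-P[...,0]-6)/45.,0,1); k=np.zeros_like(w);x,y,a,b=roi;k[y:y+b,x:x+a]=1;return (w*k).astype(np.float32)
ys,xs=np.mgrid[:384,:512]; line=ys<198.0+(xs-285)*.937-.5
g=soft(s0,(278,192,35,32)); mS=g*~line; mB=g*line; mT=soft(t0,(138,124,38,18))
def tab(u):
    h,l,th=u
    return np.array([[*(bay+(h-f*np.cos(th)+q*np.sin(th))*ex+(l+w)*ey),80+f*np.sin(th)+q*np.cos(th)] for f in(165,195) for q in(4,12) for w in(-30,30)])
sc=np.array([8,8,.05])
def run(cams,ms):
    rs=[]
    for st in((95,0,1.65),(110,0,1.75),(115,0,1.62),(100,5,1.8)):
        r=minimize(lambda u:sum(np.abs(sil(c,[tab(np.array(st)+u*sc)])-m).sum() for c,m in zip(cams,ms)),np.zeros(3),method="Nelder-Mead",options=dict(initial_simplex=np.vstack([np.zeros(3),np.eye(3)])))
        rs.append((r.fun,*(np.array(st)+r.x*sc)))
    return np.array(sorted(rs)).round(3)
R=run([s0,t0],[mS,mT]);print(R,mS.sum(),mT.sum()); u=R[0,1:]
print("hinge",bay+u[0]*ex+u[1]*ey,"tab centre",tab(u).mean(0),"top z",tab(u)[:,2].max())
print("parts",[ (sil(c,[tab(u)]).sum(), np.abs(sil(c,[tab(u)])-m).sum()) for c,m in((s0,mS),(t0,mT))])
uv=np.array([(xs*mB).sum(),(ys*mB).sum()])/mB.sum(); print("btn S",mB.sum(),uv,backproj(s0,uv,88))
E
```

```text
[[ 5.06820e+01  1.16765e+02  1.37000e-01  1.60800e+00]
 [ 5.09070e+01  1.15390e+02  5.90000e-02  1.61600e+00]
 [ 5.44710e+01  1.15807e+02 -4.58000e-01  1.61300e+00]
 [ 6.14440e+01  1.07199e+02 -3.86000e-01  1.65600e+00]] 192.06668 197.33334
hinge [615.42065609 219.03814583] tab centre [630.06557368 217.89352001 259.57788344] top z 274.7162841523679
parts [(np.float32(218.8125), np.float32(28.590279)), (np.float32(217.125), np.float32(24.066666))]
btn S 74.066666 [298.29463432 202.86228954] [483.54214827  99.21282187]
```

```bash
python3 -m pendant '{"dp":[[0,0,0],[0,0,0],[0,0,0],[0,0,-0.01],[0,0,-0.01],[0,0,-0.01],[0,0,-0.01],[0,0,-0.01]],"rotation":[[0,0,0.18],[0,0,0.36],[0,0,0.54],[0,0,0.72],[0,0,0.9],[0,0,1.08],[0,0,1.26],[0,0,1.44]]}' 0.0; python3 plan.py 655 216 308 -1.649
```

```text
time: 20.8
tool_pos: [498.6, 227.8, 307.0]
tcp_rot: [3.141, 0.002, 0.047]
contact_force: [-1.1, 0.6, -0.1]
grip_width: 16.3
finger_force: 0.0
dp m [ 0.1557  0.0191 -0.001 ] rot [ 0.    -0.     0.125] | pos [498.6 227.8 307. ] [3.1409e+00 2.3000e-03 4.6900e-02] t 20.8
```

```bash
python3 -m pendant '{"dp":[[0.03,0.004,0],[0.065,0.008,0],[0.1,0.012,0],[0.13,0.016,0],[0.1557,0.0191,0],[0.1557,0.0191,0],[0.1557,0.0191,0]],"rotation":[[0,0,0.04],[0,0,0.08],[0,0,0.125],[0,0,0.125],[0,0,0.125],[0,0,0.125],[0,0,0.125]]}'; python3 plan.py 655 216 264 -1.649
```

```text
time: 21.68
tool_pos: [654.8, 217.2, 307.3]
tcp_rot: [3.141, 0.002, -0.072]
contact_force: [-0.7, 0.5, 1.2]
grip_width: 0.0
finger_force: 0.0
dp m [0.0003 0.0012 0.0433] rot [ 0.    -0.     0.006] | pos [654.8 217.2 307.3] [ 3.1411e+00  2.0000e-03 -7.2000e-02] t 21.68
```

```bash
python3 -m pendant '{"dp":[[0,0.001,0.012],[0,0.001,0.026],[0,0.001,0.038],[0,0.001,0.043],[-0.004,0.001,0.043],[-0.008,0.001,0.043],[-0.012,0.001,0.043],[-0.016,0.001,0.043]],"rotation":[[0,0,0.006],[0,0,0.006],[0,0,0.006],[0,0,0.006],[0,0,0.006],[0,0,0.006],[0,0,0.006],[0,0,0.006]]}'
```

```text
time: 22.68
tool_pos: [639.9, 217.3, 266.2]
tcp_rot: [-3.141, -0.003, -0.078]
contact_force: [2.4, -0.1, 2.3]
grip_width: 0.6
finger_force: 1.3
```

```bash
python3 - <<'E'
import numpy as np
b=lambda t:-187*np.cos(t)+12*np.sin(t)+9.5
z=lambda t:80+187*np.sin(t)+12*np.cos(t)
for t in np.arange(1.6,-.01,-.08): print(round(t,2),(b(t)-b(1.6)).round(1),z(t).round(1))
E
python3 -m pendant '{"dp":[[0,0,0]],"rotation":[[0,0,0]]}'
```

```text
1.6 0.0 266.6
1.52 -15.0 267.4
1.44 -29.9 267.0
1.36 -44.8 265.4
1.28 -59.6 262.6
1.2 -74.0 258.6
1.12 -88.1 253.5
1.04 -101.8 247.3
0.96 -114.9 240.1
0.88 -127.4 231.8
0.8 -139.1 222.5
0.72 -150.1 212.3
0.64 -160.3 201.3
0.56 -169.5 189.5
0.48 -177.8 177.0
0.4 -185.0 163.9
0.32 -191.2 150.2
0.24 -196.2 136.1
0.16 -200.2 121.6
0.08 -202.9 106.9
-0.0 -204.5 92.0
time: 22.8
tool_pos: [639.4, 217.2, 265.9]
tcp_rot: [-3.141, -0.001, -0.078]
contact_force: [2.2, 0.1, 0.9]
grip_width: 0.0
finger_force: 0.8
```

```bash
python3 -m pendant '{"dp":[[-0.012,0,-0.001],[-0.026,0,-0.001],[-0.041,0,0],[-0.056,0,0.003],[-0.071,0,0.007],[-0.086,0,0.012],[-0.1,0,0.0185],[-0.1,0,0.0185]],"rotation":[[0,0,0],[0,0,0],[0,0,0],[0,0,0],[0,0,0],[0,0,0],[0,0,0],[0,0,0]]}'
python3 -m pendant '{"dp":[[0,0,-0.03],[0.03,0,-0.06],[0.05,0,-0.06]],"rotation":[[0,0,0],[0,0,0],[0,0,0]]}'
python3 - <<'E'
from h import *
S=cap("scene","pics/s6.png");T=cap("top","pics/t6.png")
ims=[c["pixels"] for c in(S,T)]
im=np.hstack([cv2.resize(ims[0][120:300,220:400],(400,400),interpolation=cv2.INTER_CUBIC),cv2.resize(ims[1][90:250,110:270],(400,400),interpolation=cv2.INTER_CUBIC)])
cv2.imwrite("pics/c8.png",(255*(im[:,:,::-1]/255)**.6).astype(np.uint8))
E
```

```text
time: 23.8
tool_pos: [538.7, 225.1, 246.5]
tcp_rot: [3.141, 0.002, -0.078]
contact_force: [0.7, -0.6, 0.5]
grip_width: 0.5
finger_force: 0.0
time: 24.18
tool_pos: [591.6, 221.2, 309.6]
tcp_rot: [-3.14, -0.005, -0.078]
contact_force: [0.1, 0.3, -1.6]
grip_width: 0.3
finger_force: 0.0
```

View pics/c8.png

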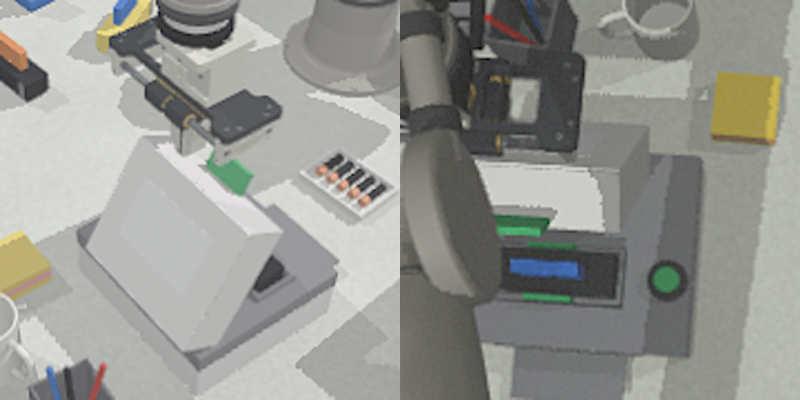

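```bash
cat > hood.py <<'E'
from h import *
yaw=-.078; ex=np.array([np.cos(yaw),np.sin(yaw)]);ey=np.array([-ex[1],ex[0]]); bay=np.array([499,228.])
S=cap("scene");T=cap("top")
def L(c,f): d=dict(c);d["pixels"]=cv2.imread(f)[:,:,::-1].copy();return d
def soft(c): P=c["pixels"].astype(int); return np.clip((P[...,1]-P[...,0]-6)/45.,0,1).astype(np.float32)
def roi(x0,x1,y0,y1): k=np.zeros((384,512),np.float32);k[y0:y1,x0:x1]=1;return k
ys,xs=np.mgrid[:384,:512]; line=ys<198.0+(xs-285)*.937-.5
def tab(h,l,th): return np.array([[*(bay+(h-f*np.cos(th)+q*np.sin(th))*ex+(l+w)*ey),80+f*np.sin(th)+q*np.cos(th)] for f in(165,195) for q in(4,12) for w in(-30,30)])
A=[(L(S,"pics/scene0.png"),roi(278,302,192,224)*~line,0),(L(T,"pics/top0.png"),roi(138,176,124,142),0),
   (L(S,"pics/s6.png"),roi(308,340,194,215),1),(L(T,"pics/t6.png"),roi(152,180,168,186),1)]
E
cat > run.py <<'E'
from hood import *
D=[(c,soft(c)*k,k,i) for c,k,i in A]
def cost(h,l,th): return [np.abs(sil(c,[tab(h,l,th[i])])*k-m).sum() for c,m,k,i in D]
for h in (104,108,112,116,120):
    sc=np.array([4,.05,.05]); u0=np.array([0,1.61+(h-117)*-.0055,1.04+(h-117)*-.006])
    r=minimize(lambda u:sum(cost(h,(u0+u*sc)[0],(u0+u*sc)[1:])),np.zeros(3),method="Nelder-Mead",options=dict(initial_simplex=np.vstack([np.zeros(3),np.eye(3)]),xatol=.02,fatol=.2))
    u=u0+r.x*sc; print(h,round(r.fun,1),u.round(3),np.round(cost(h,u[0],u[1:]),1),[round(float(d[1].sum())) for d in D])
E
python3 run.py
```

```text
104 112.8 [-0.294  1.676  1.086] [25.7 39.9 19.3 27.9] [192, 197, 178, 105]
108 96.8 [-0.157  1.655  1.065] [23.3 33.6  7.8 32. ] [192, 197, 178, 105]
112 100.3 [-0.167  1.633  1.037] [22.9 27.1 16.3 34. ] [192, 197, 178, 105]
116 124.7 [-0.429  1.612  1.01 ] [29.4 22.3 31.5 41.5] [192, 197, 178, 105]
120 150.5 [-0.923  1.588  0.985] [30.2 22.3 47.9 50.1] [192, 197, 178, 105]
```

```bash
python3 - <<'E'
import numpy as np
from plant import get_obs
o=get_obs();p=o["tool_pos"];s0=(p[:2]-[499,228])@[np.cos(-.078),np.sin(-.078)];print(p,o["tcp_rot"],s0)
for t in [1.15,1.06,.98,.9,.82,.74,.66,.58,.5,.42,.34,.26,.18,.12,.08,.04,0]:
    s=109.5-189*np.cos(t)+12*np.sin(t)+9.5; z=80+189*np.sin(t)+12*np.cos(t); print(t,"dx",round(s-s0,1),"dz",round(p[2]-z,1),"z",round(z,1))
E
```

```text
[589.36496173 220.98737646 305.72014795] [ 3.14101322e+00  2.17479402e-03 -7.85196512e-02] 90.63664101801908
1.15 dx -37.9 dz 48.3 z 257.4
1.06 dx -53.6 dz 55.0 z 250.7
0.98 dx -66.9 dz 62.1 z 243.6
0.9 dx -79.7 dz 70.2 z 235.5
0.82 dx -91.8 dz 79.3 z 226.4
0.74 dx -103.1 dz 89.4 z 216.3
0.66 dx -113.6 dz 100.4 z 205.4
0.58 dx -123.2 dz 112.1 z 193.6
0.5 dx -131.7 dz 124.6 z 181.1
0.42 dx -139.3 dz 137.7 z 168.0
0.34 dx -145.8 dz 151.4 z 154.3
0.26 dx -151.2 dz 165.5 z 140.2
0.18 dx -155.4 dz 180.1 z 125.6
0.12 dx -157.8 dz 191.2 z 114.5
0.08 dx -159.1 dz 198.7 z 107.1
0.04 dx -160.0 dz 206.2 z 99.5
0 dx -160.6 dz 213.7 z 92.0
```

```bash
python3 -m pendant '{"dp":[[-0.035,0,0.01],[-0.053,0,0.035],[-0.0536,0,0.053],[-0.0669,0,0.0621],[-0.0797,0,0.0702],[-0.0918,0,0.0793],[-0.1031,0,0.0894],[-0.1136,0,0.1004]],"rotation":[[0,0,0],[0,0,0],[0,0,0],[0,0,0],[0,0,0],[0,0,0],[0,0,0],[0,0,0]]}'
python3 - <<'E'
import numpy as np
from plant import get_obs
p=get_obs()["tool_pos"];print(p,(p[:2]-[499,228])@[np.cos(-.078),np.sin(-.078)]-90.64)
E
```

```text
time: 25.38
tool_pos: [475.4, 230.1, 206.3]
tcp_rot: [-3.142, -0.001, -0.078]
contact_force: [1.8, -0.7, 0.3]
grip_width: 0.4
finger_force: 0.6
[475.42626886 230.08514389 206.26784687] -114.30453255065007
```

Following the arc well (contact ~2 N). Next rows are relative to (-113.6, 100.4).

```bash
python3 -m pendant '{"dp":[[-0.0096,0,0.0117],[-0.0181,0,0.0242],[-0.0257,0,0.0373],[-0.0322,0,0.051],[-0.0376,0,0.0651],[-0.0418,0,0.0797],[-0.0442,0,0.0908],[-0.0455,0,0.0983]],"rotation":[[0,0,0],[0,0,0],[0,0,0],[0,0,0],[0,0,0],[0,0,0],[0,0,0],[0,0,0]]}'
python3 -m pendant '{"dp":[[-0.0005,0,0.004],[-0.001,0,0.008],[-0.0015,0,0.0115],[-0.0015,0,0.0135],[-0.0015,0,0.0135]],"rotation":[[0,0,0],[0,0,0],[0,0,0],[0,0,0],[0,0,0]]}'
```

```text
time: 26.38
tool_pos: [430.3, 233.5, 107.6]
tcp_rot: [3.141, 0.001, -0.078]
contact_force: [-0.4, -0.9, 0.2]
grip_width: 0.7
finger_force: 0.3
time: 27.0
tool_pos: [429.5, 233.6, 94.4]
tcp_rot: [3.141, 0.0, -0.078]
contact_force: [0.1, -0.1, -0.2]
grip_width: 0.5
finger_force: 0.0
```

```bash
python3 -m pendant '{"dp":[[0,0,0.001],[0,0,0.0015],[0,0,0.002],[0,0,0.0025],[0,0,0.003],[0,0,0.003]],"rotation":[[0,0,0],[0,0,0],[0,0,0],[0,0,0],[0,0,0],[0,0,0]]}'
```

```text
time: 27.75
tool_pos: [429.5, 233.7, 92.2]
tcp_rot: [-3.141, -0.0, -0.078]
contact_force: [-2.6, -1.2, 7.1]
grip_width: 0.1
finger_force: 3.8
```

```bash
python3 -m pendant '{"dp":[[0,0,-0.02],[0,0,-0.06],[0,0,-0.1],[0,0,-0.11]],"rotation":[[0,0,0],[0,0,0],[0,0,0],[0,0,0]]}'; python3 plan.py 489 102.5 200 -1.649
python3 - <<'E'
from hood import *
m=soft(T)*roi(120,215,180,245); n,l,st,ce=cv2.connectedComponentsWithStats((m>.5).astype(np.uint8)); print(st[1:],ce[1:].round(1))
for th in(0,.05,.1): print(th,proj(T,tab(109.5,0,th)).round(1)[[2,3,6,7]].tolist())
E
```

```text
time: 28.25
tool_pos: [430.6, 234.1, 203.9]
tcp_rot: [-3.14, -0.004, -0.078]
contact_force: [-0.3, -0.1, -0.5]
grip_width: 0.4
finger_force: 0.0
dp m [0.0685 0.1266 0.0039] rot [-0. -0.  0.] | pos [430.6 234.1 203.9] [-3.1398 -0.0043 -0.0782] t 28.25
[[211 197   4  10  29]
 [159 219  12  12 113]] [[212.8 201.6]
 [164.8 224.4]]
0 [[178.4, 220.1], [156.4, 218.6], [177.4, 231.4], [155.3, 229.8]]
0.05 [[177.8, 219.6], [155.5, 218.1], [176.6, 231.0], [154.3, 229.4]]
0.1 [[177.1, 219.0], [154.7, 217.4], [175.8, 230.4], [153.2, 228.8]]
```

```bash
python3 -m pendant '{"dp":[[0.02,0.035,0],[0.045,0.08,0],[0.06,0.11,0],[0.0685,0.1266,0],[0.0685,0.1266,0.03],[0.0685,0.1266,0.06],[0.0685,0.1266,0.088],[0.0685,0.1266,0.088]],"rotation":[[0,0,0],[0,0,0],[0,0,0],[0,0,0],[0,0,0],[0,0,0],[0,0,0],[0,0,0]]}'; python3 plan.py 489 102.5 95 -1.649
python3 - <<'E'
from hood import *
m=soft(T)*roi(145,190,210,240); ys_,xs_=np.nonzero(m>.5); print(m.sum(), (xs_.min(),xs_.max(),ys_.min(),ys_.max()) if len(xs_) else 0)
for th in(0,.03,.06,.1): print(th,np.abs(sil(T,[tab(109.5,0,th)])-m).sum())
E
```

```text
time: 29.35
tool_pos: [485.8, 102.4, 111.1]
tcp_rot: [3.141, 0.006, -0.078]
contact_force: [-0.0, -0.1, 0.3]
grip_width: 0.7
finger_force: 0.0
dp m [ 0.0032 -0.0003  0.0161] rot [ 0.    -0.     0.001] | pos [485.8 102.4 111.1] [ 3.1409  0.0062 -0.0777] t 29.35
194.04443 (np.int64(162), np.int64(179), np.int64(219), np.int64(231))
0 82.81111
0.03 87.5
0.06 103.92917
0.1 128.88333
```

Hood reads closed (best fit at 0). Lower onto the button.

```bash
python3 -m pendant '{"dp":[[0.0032,0,0.006],[0.0032,0,0.012],[0.0032,0,0.016],[0.0032,0,0.018],[0.0032,0,0.02],[0.0032,0,0.022],[0.0032,0,0.022]],"rotation":[[0,0,0],[0,0,0],[0,0,0],[0,0,0],[0,0,0],[0,0,0],[0,0,0]]}'
```

```text
time: 30.32
tool_pos: [492.0, 101.9, 95.6]
tcp_rot: [-3.141, -0.004, -0.078]
contact_force: [-8.6, 0.0, 35.7]
grip_width: 0.6
finger_force: 18.3
```

```bash
python3 -m pendant '{"dp":[[0,0,-0.01],[0,0,-0.03],[0,0,-0.03]],"rotation":[[0,0,0],[0,0,0],[0,0,0]]}'; python3 - <<'E'
from hood import *
t0=A[1][0]; s0=A[0][0]
for z in(84,90,96,102): print(z,backproj(t0,[215.98,201.39],z).round(1),proj(s0,[*backproj(t0,[215.98,201.39],z),z]).round(1))
g=soft(s0)*roi(278,313,192,224)*line; q=np.argwhere(g>.5); print("S btn rows",q[:,0].min(),q[:,0].max(),"cols",q[:,1].min(),q[:,1].max())
m=soft(t0)*roi(205,229,190,214); q=np.argwhere(m>.5); print("T", q.min(0),q.max(0))
o=get_obs();print(o["tool_pos"],o["contact_force"])
np.set_printoptions(linewidth=200); print((soft(s0)[192:214,286:312]*9).astype(int))
E
```

```text
time: 30.7
tool_pos: [491.6, 101.9, 122.4]
tcp_rot: [-3.141, -0.002, -0.078]
contact_force: [-0.4, -0.2, -0.1]
grip_width: 0.3
finger_force: 0.0
84 [490.8 103.1] [[297.3 205.7]]
90 [490.2 102.4] [[297.4 204. ]]
96 [489.5 101.6] [[297.5 202.4]]
102 [488.9 100.9] [[297.5 200.7]]
S btn rows 199 207 cols 294 303
T [197 211] [206 221]
[490.61549288 101.8071449  120.8874401 ] [ 0.09656866 -1.17641175 -0.35112358]
[[0 0 0 0 0 0 0 0 0 0 0 0 0 0 0 0 0 0 0 0 0 0 0 0 0 0]
 [0 0 0 0 0 0 0 0 0 0 0 0 0 0 0 0 0 0 0 0 0 0 0 0 0 0]
 [0 0 0 0 0 0 0 0 0 0 0 0 0 0 0 0 0 0 0 0 0 0 0 0 0 0]
 [0 0 0 0 0 0 0 0 0 0 0 0 0 0 0 0 0 0 0 0 0 0 0 0 0 0]
 [0 0 0 0 0 0 0 0 0 0 0 0 0 0 0 0 0 0 0 0 0 0 0 0 0 0]
 [0 0 0 0 0 0 0 0 0 0 0 0 0 0 0 0 0 0 0 0 0 0 0 0 0 0]
 [0 0 0 0 0 0 0 0 0 0 0 0 0 0 0 0 0 0 0 0 0 0 0 0 0 0]
 [8 0 0 0 0 0 0 0 0 1 9 9 9 9 9 4 0 0 0 0 0 0 0 0 0 0]
 [9 7 0 0 0 0 0 0 2 9 9 9 9 9 9 9 8 0 0 0 0 0 0 0 0 0]
 [9 9 8 0 0 0 0 0 9 9 9 9 9 9 9 9 9 2 0 0 0 0 0 0 0 0]
 [9 9 9 8 0 0 0 3 9 9 9 9 9 9 9 9 9 8 0 0 0 0 0 0 0 0]
 [9 9 9 9 8 0 0 1 9 9 9 9 9 9 9 9 9 9 0 0 0 0 0 0 0 0]
 [8 9 9 9 9 9 3 1 9 9 9 9 9 9 9 9 9 7 0 0 0 0 0 0 0 0]
 [8 8 9 9 9 9 9 3 4 9 9 9 9 9 9 9 9 0 0 0 0 0 0 0 0 0]
 [8 8 8 9 9 9 9 9 3 6 9 9 9 9 9 9 6 0 0 0 0 0 0 0 0 0]
 [8 8 8 8 9 9 9 9 9 3 3 7 9 9 6 3 0 0 0 0 0 0 0 0 0 0]
 [9 8 8 8 8 9 9 9 9 9 2 0 0 0 0 0 0 0 0 0 0 0 0 0 0 0]
 [8 8 8 8 8 8 9 9 9 9 9 6 0 0 0 0 0 0 0 0 0 0 0 0 0 0]
 [3 8 9 8 8 8 8 9 9 9 9 9 7 0 0 0 0 0 0 0 0 0 0 0 0 0]
 [0 4 8 8 8 8 8 8 9 9 9 9 9 2 0 0 0 0 0 0 0 0 0 0 0 0]
 [0 0 3 8 9 8 8 8 8 9 9 9 9 4 0 0 0 0 0 0 0 0 0 0 0 0]
 [0 0 0 4 8 8 8 8 8 8 9 9 9 6 0 0 0 0 0 0 0 0 0 0 0 0]]
```

```bash
python3 plan.py 489.7 102.3 104 -1.649; python3 -m pendant '{"dp":[[-0.001,0,0.008],[-0.001,0,0.014],[-0.001,0,0.017],[-0.001,0,0.017]],"rotation":[[0,0,0],[0,0,0],[0,0,0],[0,0,0]]}'; for i in 1 2 3 4 5; do python3 -m pendant '{"dp":[[0,0,0.001],[0,0,0.002],[0,0,0.002]],"rotation":[[0,0,0],[0,0,0],[0,0,0]]}'|grep -E "tool_pos|contact"; done
```

```text
dp m [-0.001  -0.0004  0.0169] rot [-0.  0. -0.] | pos [490.6 101.8 120.9] [ 3.1414e+00  9.0000e-04 -7.8200e-02] t 30.8
time: 31.3
tool_pos: [489.9, 101.9, 104.0]
tcp_rot: [3.141, 0.001, -0.078]
contact_force: [-0.4, -0.3, 0.8]
grip_width: 0.8
finger_force: 0.0
tool_pos: [490.1, 101.9, 102.5]
contact_force: [-0.2, -0.2, -0.8]
tool_pos: [490.2, 101.9, 100.6]
contact_force: [-1.0, -0.0, 1.6]
tool_pos: [490.2, 101.9, 98.6]
contact_force: [0.1, -0.6, 2.8]
tool_pos: [490.2, 101.9, 96.6]
contact_force: [-0.6, 0.2, 4.5]
tool_pos: [490.3, 101.9, 96.0]
contact_force: [-5.1, -0.0, 18.0]
```

The force profile shows a full spring press (0 to 5 N over 6 mm, then the hard stop). Next I retreat and check the hood.

```bash
python3 -m pendant '{"dp":[[0,0,-0.02],[0,0,-0.06],[0,0,-0.12],[0,0.06,-0.15],[0,0.12,-0.15],[0,0.18,-0.15],[0,0.24,-0.15],[0,0.26,-0.15]],"rotation":[[0,0,0],[0,0,0],[0,0,0],[0,0,0],[0,0,0],[0,0,0],[0,0,0],[0,0,0]]}'; python3 -m pendant '{"dp":[[0,0,0],[0,0,0],[0,0,0],[0,0,0]],"rotation":[[0,0,0],[0,0,0],[0,0,0],[0,0,0]]}'|head -2
python3 - <<'E'
from hood import *
for n,c in(("T",T),("S",S)):
    m=soft(c)*(roi(145,190,210,240) if n=="T" else roi(300,375,205,270)); print(n,m.sum())
    for th in(0,.02,.04,.06,.1): print(th,[round(float(np.abs(sil(c,[tab(h,0,th)])-m).sum()),1) for h in(106,109.5,113)])
E
```

```text
time: 34.17
tool_pos: [468.9, -160.3, 243.8]
tcp_rot: [3.141, 0.001, -0.082]
contact_force: [-0.3, 0.7, -0.1]
grip_width: 0.4
finger_force: 0.0
time: 34.67
tool_pos: [469.9, -156.4, 244.6]
T 257.26666
0 [81.6, 20.2, 58.1]
0.02 [77.7, 24.0, 67.2]
0.04 [81.7, 29.5, 76.0]
0.06 [81.7, 41.0, 93.5]
0.1 [82.6, 69.6, 129.2]
S 0.0
0 [217.6, 216.7, 214.8]
0.02 [218.6, 216.6, 220.4]
0.04 [223.0, 219.4, 220.2]
0.06 [220.8, 220.0, 226.4]
0.1 [224.4, 225.4, 226.5]
```

The hood fits closed at 0 (tab residual is lowest there), and the arm is clear of everything. Handing in.

```bash
python3 -c "
from plant import workorder
print(workorder.close_job())"
```

```text
the job is handed in; nothing more can be done
None
```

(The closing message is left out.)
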